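# Put the round flask away in the display cupboard and snap the door shut

## Task

Pull the little display cupboard's door open past its roller catch, take the round-bottomed white flask out of the grey bin and stand it upright in the steel ring on the inside of the door, letting go of it there. Then push the door fully shut until the catch snaps, with the flask still standing upright in its ring, and leave the bowls, the flat-bottomed cruet and the pot where they stand.

Things in the scene. Friction and masses are not known exactly. Their poses are not given: they have to be found in the camera images.
- cupboard: Fixed display cupboard, 160 deep (x) x 250 wide (y) x 225 mm high: white sides and floor, clear roof and back, one bamboo door on its front. Origin: centre of its underside; its front plane (where the door hangs) is at x = -80 mm in its own frame, looking to its -x; z up. Empty inside but for the catch.
- door (a joint): Door hinge angle, rad: 0 shut, grows to 1.8 as it opens; stays where left (friction 0.08 N m). A sprung roller in the cupboard rides over a strike bar on the door: pushed shut, it resists from about 0.08 rad, climbs to 0.034, then snaps to 0 and is held. It takes 6 to 8 N at the handle either way; pulled past, the door jumps a little further open.
- door_hinge (a point): Point on the vertical hinge axis (left, +y edge of the cupboard's front), at the door's lower edge, 2 mm above the counter. Axes turn with the door: -y runs along the door to its free edge (245 mm wide, 219 mm high), -x points out of the outer face (15 mm from the axis), +x out of the inner face (on the axis), z up. The free edge swings out to the cupboard's -x.
- door_handle (a point): Top of the upright steel bar handle, 12 mm in diameter, 100 mm long, reaching down from here (rounded end 6 mm higher). Its axis is 45 mm off the outer face, at x = -60, y = -215 mm from door_hinge, same axes. Its top 40 mm can be pinched from above; two stand-offs join it to the door 49 and 84 mm below this point.
- ring_seat (a point): Where the centre of the flask's bulb lies once seated in the ring. The steel ring (62 outside, 50 mm inside diameter, 16 mm high, axis vertical) is carried on the door's inner side, its axis at x = +60, y = -120 mm from door_hinge, same axes, turning with the door. Its top edge is 16.6 mm below this point, 68 mm above the counter.
- flask: White ceramic flask, 0.14 to 0.28 kg: bulb 60 mm in diameter, neck 22 mm in diameter from 60 to 123 mm up, thin lip, cork top at 129 mm. No flat base. Origin: bottom of the bulb; z runs up its axis to the neck. It starts in the bin leaning about 0.61 rad over the bin's front (-x) wall, the neck resting on that rim about 82 mm from the origin.
- flask_bulb (a point): Centre of the flask's bulb, 30 mm above the flask's origin along its axis.
- bin: Fixed grey plastic bin, open on top, 76 (x) x 72 (y) x 68 mm high, walls and floor 4 mm, holding the leaning flask. Origin: centre of its underside; the flask leans towards its -x.
- bowls: Bystander: stack of three white bowls, 104 mm across, 62 mm high. Origin at its underside.
- cruet: Bystander: white cruet with a flat base and straight sides, 54 mm in diameter, 106 mm high with cork. Origin at its underside.
- pot: Bystander: steel pot with lid, 106 mm across, 103 mm high. Origin at its underside. Stands to the left of the cupboard door.
Mind the look-alikes: they are no part of the job. Leave any orange or yellow look-alike of the flask alone.

How it is judged:
On the way, in this order (a step that is already met when the one before it is completed fails the run):
1. the door is pulled open (value of joint door above 0.6 rad), for 0.1 s.
2. the flask stands upright in the ring, let go, the door still open (distance between flask_bulb and ring_seat below 0.008 m and angle between flask's own z axis and vertical below 0.22 rad and value of joint door above 0.3 rad and contact force between flask and the fingers below 0.1 N), for 0.2 s.
At the end, for the whole second after the job is handed in: The door is shut past its catch (angle under 0.015 rad) and the flask rests in the ring on the door, its bulb's centre within 8 mm of the seat and its axis within 0.22 rad of vertical (value of joint door below 0.015 rad and distance between flask_bulb and ring_seat below 0.008 m and angle between flask's own z axis and vertical below 0.22 rad and linear speed of flask below 0.02 m/s); the robot touches nothing.
It fails at once if the bowls shoved or tipped (more than 30 mm or 0.5 rad) (distance of bowls from where it was at the start of the episode above 0.03 m or angle between bowls's own z axis and vertical above 0.5 rad).
It fails at once if the cruet shoved or tipped (more than 30 mm or 0.5 rad) (distance of cruet from where it was at the start of the episode above 0.03 m or angle between cruet's own z axis and vertical above 0.5 rad).
It fails at once if the pot shoved or tipped (more than 30 mm or 0.5 rad) (distance of pot from where it was at the start of the episode above 0.03 m or angle between pot's own z axis and vertical above 0.5 rad).
It also fails if it takes over 72 s, if anything falls off the work surface, if the arm or the gripper's body presses on something with over 40 N, if the wrist force passes 120 N, or if a joint passes its speed limit or range.

## Robot

A 6-joint arm with a two-finger parallel gripper is mounted at the origin on the work surface. World frame = base frame: x ahead of the robot, y to its left, z up, the work surface at z = 0. Lengths are in m, angles in rad, forces in N, time in s.
With the tool pointing down it reaches from about 0.35 to 0.775 m from the base axis. Payload 5.5 kg.
Tool frame: the origin (TCP) lies midway between the tips of the shut fingers; the grasp point (between the pads) lies grip_point_offset behind it (grip_point_offset is the distance from the TCP to the grasp point, in m); z points along the fingers, y is the direction in which the jaws open and shut (so a half turn about z gives the same grasp; the last joint's range is limited). The gripper opens to 85 mm and grips with 20 to 120 N. Pads are 22 mm wide; open, the fingers measure 114 mm over their backs; the gripper's body (76 mm by 85 mm) begins 54 mm behind the grasp point. The pads swing forward as they close: fully open they stand 13 mm farther back than shut.
Start: joints at [-1.422, 0.313, 0.046, 1.304, 0, 1.431], TCP at [0.164, -0.551, 0.199] pointing down, gripper open.
Joint ranges: [-2.76, 2.76], [-0.86, 1.69], [-1.03, 1.26], [-2.2, 2.34], [-1.47, 1.5], [-3.14, 3.14]. Speed limits (rad/s): [2.57, 2.57, 3.14, 3.14, 3.14, 3.14].

## Interface

Orientations are given as a unit quaternion [w, x, y, z].
In Python, from workcell import * gives the robot as it stands.
- The arm moves only by the tool send_rows, never from a script. Its argument "series" is one flat list of numbers, 7 for each row, row after row: the shift along the tool's x, y, z in cm, then the turn, a rotation vector about the tool's x, y, z in degrees, then the opening, from 0 (shut) to 1 (fully open). A call has 1 to 10 rows; each row is the pose to reach, as a shift and turn from the pose commanded when the call began, along the tool's axes at that moment; what a row does not reach only later rows make up. A row lasts 1/12 s, in which the tool goes at most 41.7 mm and 7.16 degrees, less where a joint would pass 70% of its speed; a pose out of reach is approached as far as the arm can. A call with a gripper value outside its range is refused whole. The fingers move at their own pace and stop on an object; "newtons" is the grip in N (left out, the last holds). Time passes only in rows, so rows that repeat a pose let the fingers close. It gives the time, the measured TCP pose, the force and the opening at its end, in the units of the state.
- get_state(): the state, without advancing time (a new reading comes with each control period).
- read_camera(name): name is "scene" or "top"; returns the picture (400x640x3 uint8, blue, green, red); there is no depth.
- camera_info(name): a dict with "K" (3x3 intrinsics, pixels), "D" ([k1, k2, p1, p2, k3] as OpenCV has them; the pictures are not rectified), "xyz" and "attitude" of the camera in the world. Camera axes: x right, y down, z forward; pixel columns grow to the right and rows downward; lengths in m; the calibration is good to about 2 mm. A picture is of the moment at which its call begins. camera_info takes no time and is no camera call.
- hand_in(): hands the job in, once; it reports no verdict.
Trained networks look in the newest picture that a camera, given by its name, has taken for a name from the list of things; names that differ only in an ending like _2 or _b are one class to them, and where a whole thing is asked for, a point or a joint stands for the part that bears it (a point fixed in the world has none). Each returns a list of dicts, best first, with "p" (0 to 1); they miss things now and then, are a little off and sometimes report something else, mostly with a low value. They report only what shows in the picture. A call takes as long as a camera call. They do not tell look-alikes from the thing itself.
- silhouettes(camera, label): "pixels" (400x640 bool, what is visible of it) and "box" ([left, top, width, height] in pixels, round what is visible of it).
The state is a dict: "clock": time; "joint_pos": joint angles; "qvel": joint speeds; "tau": joint torques, N m; "tcp_pos": TCP position; "orientation": TCP orientation; "wrist_force": force on the tool from outside, world axes, zero at the start; "ft_torque": the same for the moment, N m; "finger_gap": finger opening in m.
Only numpy, scipy, OpenCV 4.12 (cv2) and the standard library are available. Lean on these libraries where they do the work, as an engineer would, in place of code of your own. Each camera call takes 0.05 s, during which the arm holds its last target. There are 200 camera calls.

## Working session

There is one attempt and no reset: what is moved stays moved. The work goes in short steps, Python scripts to look and compute and a tool call to move; the robot and the scene stay as the last step left them, time stands still between calls to the robot, and variables do not carry over. Pictures are saved under pics/ and viewed, about 8 in all and at most 12, crops included, and the job is handed in when it is done.

Besides the shell and the picture viewer there is one more tool, called after "Call:" as name(argument=value, ...), one argument or row to a line, values as JSON. send_rows: Moves the arm, as the interface text tells. Its arguments: {"type":"object","properties":{"series":{"type":"array"},"newtons":{"type":"number"}},"required":["series"]}

```bash
mkdir -p pics; ls
python3 - <<'E'
from workcell import *
import cv2
s=get_state(); print(s)
print(grip_point_offset if 'grip_point_offset' in globals() else None)
for n in("scene","top"):
    print(n,camera_info(n)); cv2.imwrite(f"pics/{n}0.png",read_camera(n))
E
```

```text
pics
{'clock': 0.0, 'joint_pos': array([-1.42161513e+00,  3.14018319e-01,  4.50000294e-02,  1.30364227e+00,
        1.23439520e-05,  1.43122236e+00]), 'qvel': array([-0.00084117, -0.00021662,  0.00087469, -0.00010159,  0.00034114,
        0.00224377]), 'tau': array([ 4.15307450e-04, -4.80626535e+01,  2.98534101e+01,  1.93835283e-02,
       -9.82190841e-05, -1.46018374e-05]), 'tcp_pos': array([ 0.16365887, -0.55061471,  0.19830737]), 'orientation': array([-9.32133843e-04,  9.89595220e-01,  1.43876447e-01,  1.69439456e-06]), 'wrist_force': array([-0.05217007, -0.14886384,  0.14734467]), 'ft_torque': array([0.00326644, 0.00320189, 0.00073286]), 'finger_gap': 0.08541484449439748}
0.0187
scene {'K': array([[438.66292092,   0.        , 321.30483801],
       [  0.        , 438.66292092, 195.70657758],
       [  0.        ,   0.        ,   1.        ]]), 'D': array([0.00237631, 0.        , 0.        , 0.        , 0.        ]), 'xyz': array([ 1.01935983, -0.03494272,  1.31532595]), 'attitude': array([-0.1195975 ,  0.71436332,  0.68040838, -0.11147161])}
top {'K': array([[415.07807847,   0.        , 319.50631916],
       [  0.        , 415.07807847, 196.86346966],
       [  0.        ,   0.        ,   1.        ]]), 'D': array([-0.10542672,  0.        ,  0.        ,  0.        ,  0.        ]), 'xyz': array([0.5328871 , 0.00440641, 1.48285313]), 'attitude': array([-0.02865977,  0.71261511, -0.70044904,  0.02700861])}
```

View pics/scene0.png

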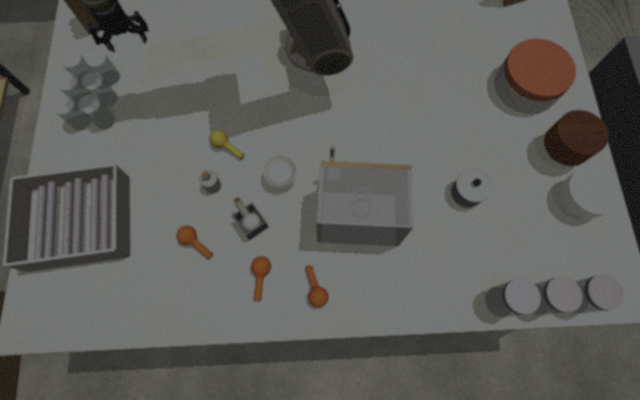

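View pics/top0.png

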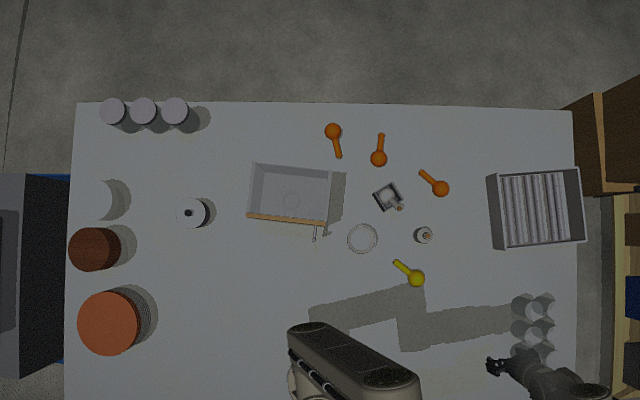

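Scene view: cupboard around (365,205), bin with flask (248,218), cruet (208,181), bowls (279,173), pot (470,190). Top view: cupboard door edge from (247,216) to (328,224), handle near (318,235), bin (388,197), neck tip (400,208), bowls (362,238), cruet (424,235).

```bash
cat > h.py <<'E'
from workcell import *
import numpy as np, cv2
from scipy.spatial.transform import Rotation as R
def q2R(q): return R.from_quat(np.r_[q[1:],q[0]])
def cam(n):
    c=camera_info(n); return c,q2R(c["attitude"]).as_matrix()
def proj(n,P):
    c,M=cam(n); rv=cv2.Rodrigues(M.T)[0]; P=np.atleast_2d(np.asarray(P,float))
    return cv2.projectPoints(P,rv,-M.T@c["xyz"],c["K"],c["D"])[0][:,0]
def ray(n,uv):
    c,M=cam(n); p=cv2.undistortPoints(np.array(uv,float).reshape(-1,1,2),c["K"],c["D"])[:,0]
    return c["xyz"],np.c_[p,np.ones(len(p))]@M.T
def onz(n,uv,z):
    o,d=ray(n,uv); z=np.broadcast_to(z,len(d)); return o+d*((z-o[2])/d[:,2])[:,None]
E
python3 - <<'E'
from h import *
for n in("scene","top"):
    im=read_camera(n); out=im.copy()
    for l in("cupboard","door","door_handle","ring_seat","flask","bin","bowls","cruet","pot"):
        for r in silhouettes(n,l)[:4]:
            if r["p"]<.3: continue
            m=r["pixels"]; v,u=np.nonzero(m); print(n,l,round(r["p"],2),r["box"],m.sum(),np.round([u.mean(),v.mean()],1),np.round(onz(n,[[u.mean(),v.mean()]],.05)[0],3))
    x0,y0,x1,y1=(190,120,430,260) if n=="scene" else (235,150,445,260)
    c=im[y0:y1,x0:x1]; c=cv2.convertScaleAbs(c,alpha=1.6,beta=10)
    cv2.imwrite(f"pics/{n}c.png",cv2.resize(c,None,fx=800/(x1-x0),fy=800/(x1-x0),interpolation=cv2.INTER_CUBIC))
E
```

```text
scene cupboard 0.69 [314.4, 148.5, 101.0, 98.4] 7668 [364.4 202.5] [0.617 0.12  0.05 ]
scene door 0.78 [323.4, 148.5, 88.4, 19.8] 478 [362.3 163.3] [0.488 0.124 0.05 ]
scene door_handle 0.67 [319.1, 146.5, 93.1, 23.6] 459 [361.3 163.2] [0.488 0.121 0.05 ]
scene ring_seat 0.75 [319.8, 148.2, 91.4, 19.1] 376 [358.2 162.9] [0.486 0.111 0.05 ]
scene flask 0.91 [250.3, 255.3, 22.9, 46.0] 507 [260.  273.7] [ 0.817 -0.197  0.05 ]
scene flask 0.65 [210.9, 127.0, 34.6, 36.3] 471 [224.2 142.7] [ 0.397 -0.309  0.05 ]
scene flask 0.63 [232.3, 197.0, 27.8, 30.8] 426 [247.  215.3] [ 0.64  -0.235  0.05 ]
scene flask 0.55 [178.0, 225.4, 32.3, 32.5] 486 [191.9 239.6] [ 0.707 -0.396  0.05 ]
scene bin 0.8 [234.7, 204.7, 31.9, 35.9] 401 [251.6 222.6] [ 0.663 -0.221  0.05 ]
scene bin 0.51 [264.0, 158.9, 33.0, 32.7] 890 [280.1 171.8] [ 0.505 -0.133  0.05 ]
scene bowls 0.55 [263.9, 155.5, 32.7, 35.5] 921 [279.7 171.9] [ 0.505 -0.134  0.05 ]
scene cruet 0.61 [263.3, 156.8, 34.3, 34.8] 939 [279.4 171.8] [ 0.504 -0.135  0.05 ]
scene pot 0.68 [451.9, 169.1, 35.6, 41.7] 1187 [470.9 187.8] [0.585 0.451 0.05 ]
to
[... 287 characters left out ...]
32.4] 409 [285.4 219.6] [0.565 0.125 0.05 ]
top flask 0.92 [393.0, 256.8, 29.5, 27.1] 371 [410.7 274.1] [ 0.385 -0.31   0.05 ]
top flask 0.85 [325.9, 124.6, 16.9, 31.6] 339 [333.8 136.9] [ 0.858 -0.038  0.05 ]
top flask 0.76 [370.5, 131.9, 17.4, 36.2] 352 [379.2 152.2] [ 0.807 -0.198  0.05 ]
top flask 0.69 [420.0, 174.4, 30.7, 24.4] 346 [435.5 184.6] [ 0.696 -0.396  0.05 ]
top bin 0.52 [371.3, 181.2, 30.3, 32.3] 222 [388.2 196.4] [ 0.651 -0.23   0.05 ]
top bowls 0.76 [346.7, 226.6, 31.6, 28.6] 682 [360.2 238.9] [ 0.503 -0.134  0.05 ]
top cruet 0.65 [411.8, 224.8, 22.9, 19.4] 289 [422.2 235.1] [ 0.519 -0.349  0.05 ]
top pot 0.91 [176.5, 199.3, 33.0, 27.9] 774 [192.4 213. ] [0.582 0.451 0.05 ]
```

View pics/topc.png

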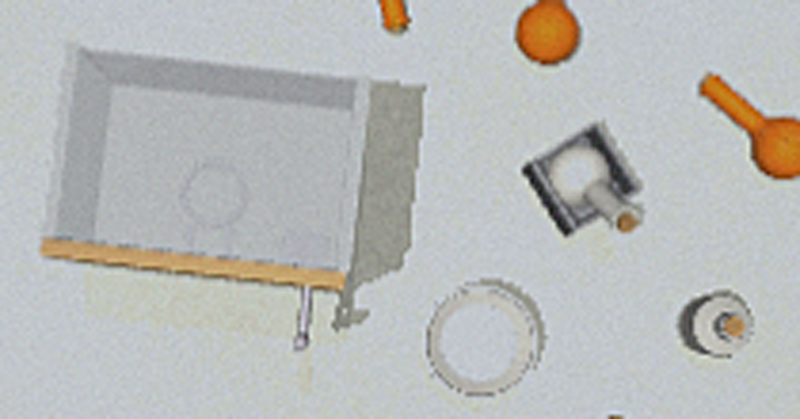

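View pics/scenec.png

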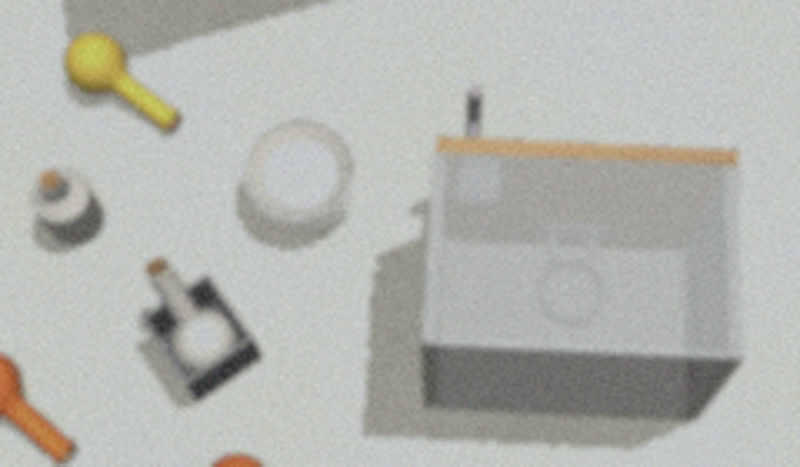

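```bash
cat > geo.py <<'E'
from h import *
from scipy.optimize import least_squares
t=lambda *p: np.array(p)/3.8095+[235,150]
s=lambda *p: np.array(p)/3.3333+[190,120]
# door: origin hinge (x,y), yaw; local pts at z .221
loc=np.array([[-.015,0],[0,0],[-.015,-.245],[0,-.245]])
def door_pts(p): 
    c,si=np.cos(p[2]),np.sin(p[2]); M=np.array([[c,-si],[si,c]])
    return lambda L,z: np.c_[np.atleast_2d(L)@M.T+p[:2],np.full(len(np.atleast_2d(L)),z)]
ot=t([41,254],[41,238],[345,290],[345,274]); os_=s([738,150],[738,164],[437,137],[437,152])
def f(p):
    P=door_pts(p)(loc,.221); return np.r_[(proj("top",P)-ot).ravel(),(proj("scene",P)-os_).ravel()]
r=least_squares(f,[.56,.24,0]); D=r.x
Lb=np.array([[.038,.036],[.038,-.036],[-.038,-.036],[-.038,.036]])
bt=t([522,168],[600,122],[642,190],[567,236])
Bs=onz("top",bt,.068)
if __name__=="__main__":
    print("door",D,np.round(r.fun,1))
    for z in(.12,.15,.18,.2,.221): 
        P=door_pts(D)([-.06,-.215],z); print(z,P[0],proj("top",P)-t([300,345]),proj("scene",P)-s([475,90]))
    print("bin",Bs,Bs.mean(0)); print(onz("scene",s([142,318],[210,278],[262,352],[190,400]),.068))
    # flask cork triangulation
    def tri(a,b):
        o1,d1=ray("top",[a]);o2,d2=ray("scene",[b]);A=np.c_[d1[0],-d2[0]];k=np.linalg.lstsq(A,o2-o1,rcond=None)[0]
        p,q=o1+k[0]*d1[0],o2+k[1]*d2[0]; return (p+q)/2,np.linalg.norm(p-q)
    print("cork",tri(t(627,222),s(156,267))); print("bulb",tri(t(580,172),s(203,336)))
    print("handle",tri(t(300,345),s(475,90)))
    print("ring",tri(t(214,193),s(570,293)), door_pts(D)([.06,-.12],.068))
    print("bowls",tri(t(485,338),s(300,170)),"cruet",tri(t(733,325),s(50,180)))
E
python3 geo.py
```

```text
door [ 0.58341611  0.23285753 -0.09597108] [-0.7 -0.2 -0.1 -0.9 -0.7 -0.4 -0.1 -1.2 -0.3 -0.9 -0.2  0.  -0.5 -1.
 -0.7 -0.4]
0.12 [0.50309009 0.02459632 0.12      ] [[ 0.11727548 -1.94529737]] [[-1.10544717 13.15926105]]
0.15 [0.50309009 0.02459632 0.15      ] [[-0.02531835 -1.742209  ]] [[-0.84372044  9.02314857]]
0.18 [0.50309009 0.02459632 0.18      ] [[-0.1744866  -1.52975981]] [[-0.57001902  4.69785415]]
0.2 [0.50309009 0.02459632 0.2       ] [[-0.27781257 -1.38260199]] [[-0.38048648  1.70271146]]
0.221 [0.50309009 0.02459632 0.221     ] [[-0.38983413 -1.22306136]] [[-0.17505427 -1.54365914]]
bin [[ 0.65708304 -0.17107031  0.068     ]
 [ 0.69999856 -0.24147984  0.068     ]
 [ 0.63908172 -0.27973831  0.068     ]
 [ 0.59655696 -0.21205363  0.068     ]] [ 0.64818007 -0.22608552  0.068     ]
[[ 0.64385593 -0.27463535  0.068     ]
 [ 0.60945505 -0.21447171  0.068     ]
 [ 0.68015521 -0.1687131   0.068     ]
 [ 0.72030166 -0.2317475   0.068     ]]
cork (array([ 0.60816776, -0.2581526 ,  0.10209167]), np.float64(0.0030071146266263727))
bulb (array([ 0.65637346, -0.2255873 ,  0.04511332]), np.float64(0.003140003868606925))
handle (array([0.49902602, 0.0247217 , 0.20252684]), np.float64(0.0021992023392555576))
ring (array([0.63158488, 0.10810366, 0.04399307]), np.float64(0.002192052215620298)) [[0.63164115 0.1076603  0.068     ]]
bowls (array([ 0.50429645, -0.13663083,  0.05712449]), np.float64(0.007466250677058821)) cruet (array([ 0.51918818, -0.35459628,  0.09537145]), np.float64(0.001871813128505893))
```

Measurements are consistent (handle, bulb at z≈.034, cork leaning 35°). Write a row helper and head for the handle.

```bash
cat > mv.py <<'E'
from h import *
D=np.array([.5830,.2330,-.096])   # hinge x,y, shut yaw
def door(L,th):
    a=D[2]-th; return np.r_[D[:2]+np.array([[np.cos(a),-np.sin(a)],[np.sin(a),np.cos(a)]])@L]
def ori(zdir,yaw):  # tool z along zdir, tool y as near as can be to horizontal yaw
    z=np.array(zdir,float);z/=np.linalg.norm(z); y=np.array([np.cos(yaw),np.sin(yaw),0]); y-=z*(y@z); y/=np.linalg.norm(y)
    return R.from_matrix(np.c_[np.cross(y,z),y,z])
down=lambda yaw: ori([0,0,-1],yaw)
def rows(tg,start=None):
    if start is None:
        s=get_state(); start=(s["tcp_pos"],q2R(s["orientation"]))
    for p,r,g in tg:
        d=start[1].inv().apply(np.array(p)-start[0])*100; w=(start[1].inv()*r).as_rotvec(degrees=True)
        print("%.2f,%.2f,%.2f, %.1f,%.1f,%.1f, %g"%(*d,*w,g))
E
python3 - <<'E'
from mv import *
h=door([-.06,-.215],0); print(h)
s=get_state(); y0=np.degrees(np.arctan2(*q2R(s["orientation"]).as_matrix()[1::-1,1])); print(y0)
rows([((*(.164,-.551),.3),down(np.radians(y0+50)),1),((.36,-.24,.3),down(np.radians(y0+105)),1),((h[0],h[1],.29),down(1.475),1)])
E
```

```text
[0.50266796 0.02474112]
-73.45579067779184
0.03,-0.01,-10.08, 0.0,0.0,-50.0, 1
27.68,-24.25,-10.08, 0.0,0.0,-105.0, 1
48.89,-45.56,-9.08, 0.0,0.0,-158.0, 1
```

Call:
send_rows(
  series=[0, 0, -4, 0, 0, -7, 1, 0, 0, -8, 0, 0, -14, 1, 0, 0, -10, 0, 0, -21, 1, 4, -3.5, -10, 0, 0, -28, 1, 8, -7, -10, 0, 0, -35, 1, 12, -10.5, -10, 0, 0, -42, 1, 16, -14, -10, 0, 0, -49, 1, 20, -17.5, -10, 0, 0, -56, 1, 24, -21, -10, 0, 0, -63, 1, 27.7, -24.2, -10, 0, 0, -70, 1],
)

```text
clock: 1.93
tcp_pos: [0.3201, -0.3029, 0.2994]
orientation: [0.0, 0.726, 0.687, -0.0]
wrist_force: [-0.1, -1.5, 0.8]
finger_gap: 0.0853
```

Run:
```python
from mv import *
rows([((.502,.0247,.29),down(1.475-.35),1),((.502,.0247,.25),down(1.475),1),((.502,.0247,.168),down(1.475),1)])
```

```text
33.71,16.36,0.93, 0.0,0.1,-67.6, 1
33.71,16.36,4.93, -0.0,0.1,-87.7, 1
33.71,16.36,13.13, -0.0,0.1,-87.7, 1
```

Call:
send_rows(
  series=[0, 0, 0, 0, 0, 0, 1, 0, 0, 0, 0, 0, 0, 1, 0, 0, 0, 0, 0, 0, 1],
)

```text
clock: 2.18
tcp_pos: [0.3198, -0.3048, 0.2994]
orientation: [0.0, 0.728, 0.686, -0.0]
wrist_force: [0.4, 0.1, -0.1]
finger_gap: 0.0856
```

Run:
```python
from mv import *
rows([((.502,.0247,.29),down(1.475-.35),1),((.502,.0247,.25),down(1.475),1),((.502,.0247,.168),down(1.475),1)])
```

```text
33.98,16.22,0.91, -0.0,0.1,-67.9, 1
33.98,16.22,4.91, -0.0,0.1,-87.9, 1
33.99,16.21,13.11, -0.0,0.1,-87.9, 1
```

Call:
send_rows(
  series=[3.4, 1.6, 0, 0, 0, -7, 1, 6.8, 3.2, 0, 0, 0, -14, 1, 10.2, 4.8, 0, 0, 0, -21, 1, 13.6, 6.5, 0, 0, 0, -28, 1, 17, 8.1, 0, 0, 0, -35, 1, 20.4, 9.7, 0, 0, 0, -42, 1, 23.8, 11.3, 0, 0, 0, -49, 1, 27.2, 13, 0, 0, 0, -56, 1, 30.6, 14.6, 0.5, 0, 0, -63, 1, 34, 16.2, 0.9, 0, 0, -68, 1],
)

```text
clock: 3.02
tcp_pos: [0.5032, 0.0247, 0.2898]
orientation: [0.0, 0.219, 0.976, -0.0]
wrist_force: [0.4, -0.6, -0.0]
finger_gap: 0.0853
```

Call:
send_rows(
  series=[0, 0, 0, 0, 0, -7, 1, 0, 0, 0, 0, 0, -14, 1, 0, 0, 0, 0, 0, -19.9, 1, 0, 0, 0, 0, 0, -19.9, 1, 0, 0, 0, 0, 0, -19.9, 1, 0, 0, 0, 0, 0, -19.9, 1],
)

```text
clock: 3.52
tcp_pos: [0.502, 0.0237, 0.2899]
orientation: [-0.0, 0.051, 0.999, -0.0]
wrist_force: [-0.6, -1.3, 1.0]
finger_gap: 0.0856
```

Run:
```python
from mv import *
print(get_state()["joint_pos"].round(2))
rows([((.502,.0247,.25),down(1.475),1),((.502,.0247,.168),down(1.475),1)])
im=read_camera("top"); c=cv2.convertScaleAbs(im[150:290,235:445],alpha=1.6,beta=10); b=read_camera("scene")[110:250,230:440]
cv2.imwrite("pics/a1.png",np.vstack([cv2.resize(c,(450,300)),cv2.resize(cv2.convertScaleAbs(b,alpha=1.6,beta=10),(450,300))]))
```

```text
[-0.11  0.16  0.07  1.48 -0.   -0.01]
0.01,0.10,3.99, -0.0,-0.0,-0.4, 1
0.01,0.10,12.19, -0.0,-0.0,-0.4, 1
```

View pics/a1.png

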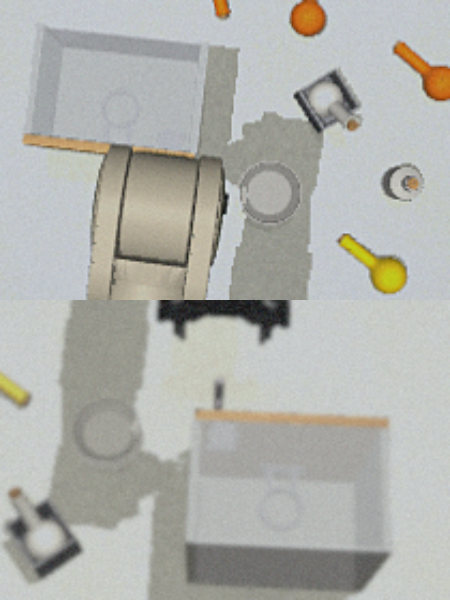

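The gripper straddles the handle (lower picture: handle at (219,385), fingers at ~(183,335) and (267,335)). Descend and pinch.

Call:
send_rows(
  series=[0, 0.1, 4, 0, 0, 0, 1, 0, 0.1, 8, 0, 0, 0, 1, 0, 0.1, 10.5, 0, 0, 0, 1, 0, 0.1, 12.2, 0, 0, 0, 1, 0, 0.1, 12.2, 0, 0, 0, 0.5, 0, 0.1, 12.2, 0, 0, 0, 0, 0, 0.1, 12.2, 0, 0, 0, 0, 0, 0.1, 12.2, 0, 0, 0, 0, 0, 0.1, 12.2, 0, 0, 0, 0, 0, 0.1, 12.2, 0, 0, 0, 0],
  newtons=70,
)

```text
clock: 4.45
tcp_pos: [0.5027, 0.0253, 0.1694]
orientation: [0.001, 0.049, 0.999, -0.001]
wrist_force: [-2.4, -18.3, 5.4]
finger_gap: 0.0124
```

Run:
```python
from mv import *
s=get_state(); print(s["finger_gap"],s["tcp_pos"],s["wrist_force"],s["joint_pos"].round(2))
p0=s["tcp_pos"]; r0=q2R(s["orientation"]); h0=door([-.06,-.215],0)
def T(th,ref=0):
    dp=door([-.06,-.215],th)-h0; return (p0+np.r_[dp,0],R.from_euler('z',-th)*r0,0)
print("A");rows([T(t) for t in(.03,.06,.1,.15,.21,.27,.33,.39,.45,.51)])
print("B");rows([T(t) for t in(.57,.63,.69,.75,.81,.87,.93,.99,1.05,1.1)],T(.51)[:2])
```

```text
0.012427031796201443 [0.50269219 0.02534534 0.16943013] [ -2.44005513 -18.26021615   5.43254581] [-0.11  0.18 -0.2   1.19 -0.   -0.01]
A
0.64,0.19,-0.00, 0.0,0.0,1.7, 0
1.28,0.40,-0.00, 0.0,0.0,3.4, 0
2.12,0.70,-0.01, 0.0,0.0,5.7, 0
3.15,1.13,-0.01, 0.0,0.0,8.6, 0
4.35,1.72,-0.01, 0.0,0.0,12.0, 0
5.52,2.37,-0.02, 0.0,0.0,15.5, 0
6.65,3.10,-0.02, 0.0,0.0,18.9, 0
7.73,3.89,-0.02, 0.1,0.0,22.3, 0
8.76,4.74,-0.03, 0.1,0.0,25.8, 0
9.74,5.65,-0.03, 0.1,0.0,29.2, 0
B
1.28,0.40,-0.00, 0.0,0.0,3.4, 0
2.53,0.87,-0.01, 0.0,0.0,6.9, 0
3.75,1.42,-0.01, 0.0,0.0,10.3, 0
4.94,2.04,-0.01, 0.0,0.0,13.8, 0
6.09,2.73,-0.02, 0.0,0.0,17.2, 0
7.19,3.48,-0.02, 0.0,0.0,20.6, 0
8.25,4.31,-0.03, 0.1,0.0,24.1, 0
9.26,5.19,-0.03, 0.1,0.0,27.5, 0
10.21,6.13,-0.03, 0.1,0.0,30.9, 0
10.96,6.96,-0.04, 0.1,0.0,33.8, 0
```

Call:
send_rows(
  series=[0.64, 0.15, 0, 0, 0, 1.7, 0, 1.28, 0.35, 0, 0, 0, 3.4, 0, 2.12, 0.65, 0, 0, 0, 5.7, 0, 3.15, 1.1, 0, 0, 0, 8.6, 0, 4.35, 1.7, 0, 0, 0, 12, 0, 5.52, 2.35, 0, 0, 0, 15.5, 0, 6.65, 3.1, 0, 0, 0, 18.9, 0, 7.73, 3.9, 0, 0, 0, 22.3, 0, 8.76, 4.75, 0, 0, 0, 25.8, 0, 9.74, 5.65, 0, 0, 0, 29.2, 0],
)

```text
clock: 5.28
tcp_pos: [0.4103, 0.0911, 0.1697]
orientation: [0.001, 0.301, 0.954, -0.001]
wrist_force: [-0.4, -0.9, 5.9]
finger_gap: 0.0077
```

Run:
```python
from mv import *
s=get_state(); print(s["finger_gap"],s["tcp_pos"],s["wrist_force"])
im=read_camera("top"); c=cv2.convertScaleAbs(im[150:290,235:445],alpha=1.6,beta=10); b=read_camera("scene")[90:230,230:440]
cv2.imwrite("pics/a2.png",np.vstack([cv2.resize(c,(450,300)),cv2.resize(cv2.convertScaleAbs(b,alpha=1.6,beta=10),(450,300))]))
```

```text
0.007716834304028313 [0.41030409 0.09114353 0.16966624] [-0.38186376 -0.88180536  5.89884839]
```

View pics/a2.png

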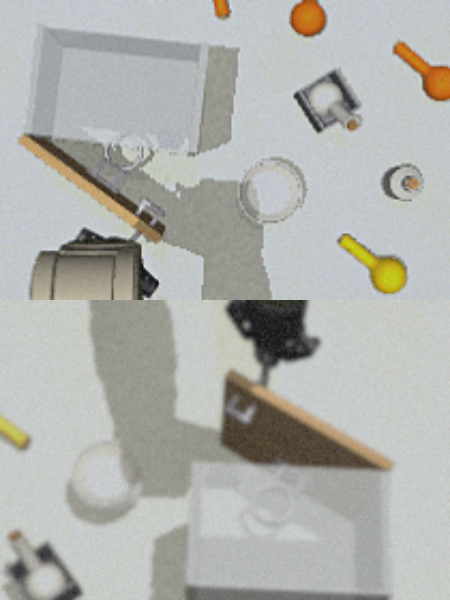

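Run:
```python
from mv import *
P=onz("top",np.array([[20,141],[157,241],[22,135],[163,235]])/2.143+[235,150],.221); print(P.round(4))
for a,b in((0,1),(2,3)):
    d=P[b]-P[a]; print(np.linalg.norm(d), -(np.arctan2(d[1],d[0])+2*np.pi)%(2*np.pi), D[2]-np.pi/2-np.arctan2(d[1],d[0]))
for th in(.4,.44,.48,.52): print(th,door([-.06,-.215],th),proj("top",[*door([-.015,-.245],th),.221]),proj("top",[*door([0,-.245],th),.221]))
s=get_state(); print(q2R(s["orientation"]).as_matrix()[:,0])
```

```text
[[0.5706 0.2365 0.221 ]
 [0.4332 0.0387 0.221 ]
 [0.5792 0.2339 0.221 ]
 [0.4417 0.0304 0.221 ]]
0.2408328245943993 2.1780311764199496 0.5112348496250525
0.2455376182534468 2.1648730973088854 0.4980767705139888
0.4 [0.42790946 0.07246364] [[313.04053665 255.87969038]] [[315.47967426 251.54226105]]
0.44 [0.42161377 0.07879402] [[311.21887545 258.58050291]] [[313.83032666 254.34302922]]
0.48 [0.41557627 0.08537109] [[309.29018261 261.2066594 ]] [[312.06973523 257.07630042]]
0.52 [0.40980661 0.09218434] [[307.25759668 263.75371185]] [[310.20073879 259.73745229]]
[-0.82136503  0.57040083 -0.00154119]
```

Call:
send_rows(
  series=[0, 0, 0, 0, 0, 0, 0.4, 0, 0, 0, 0, 0, 0, 0.4, -0.3, 0, 0, 0, 0, 0, 0.4, -0.3, 0, 0.7, 0, 0, 0, 0.4, -0.3, 0, 0.7, 0, 0, 0, 0.4, -0.3, 0, 0.7, 0, 0, 0, 0, -0.3, 0, 0.7, 0, 0, 0, 0, -0.3, 0, 0.7, 0, 0, 0, 0, -0.3, 0, 0.7, 0, 0, 0, 0],
  newtons=90,
)

```text
clock: 6.13
tcp_pos: [0.4127, 0.0897, 0.1611]
orientation: [-0.0, 0.299, 0.954, -0.0]
wrist_force: [0.1, -0.2, -0.5]
finger_gap: 0.0084
```

Call:
send_rows(
  series=[0, 0, 0, 0, 0, 0, 0, 0, 0, 0, 0, 0, 0, 0],
)

```text
clock: 6.3
tcp_pos: [0.4127, 0.0898, 0.1611]
orientation: [-0.0, 0.299, 0.954, -0.0]
wrist_force: [-0.8, -1.3, -0.7]
finger_gap: 0.0083
```

Run:
```python
from mv import *
s=get_state(); print(s["finger_gap"],s["tcp_pos"],s["wrist_force"])
c=cv2.convertScaleAbs(read_camera("top")[200:290,235:345],alpha=1.6,beta=10); b=read_camera("scene")[80:180,280:420]
cv2.imwrite("pics/a3.png",np.vstack([cv2.resize(c,(460,330),interpolation=2),cv2.resize(cv2.convertScaleAbs(b,alpha=2.2,beta=10),(460,330),interpolation=2)])[:600])
```

```text
0.008309058694485226 [0.4126765  0.08977645 0.16106194] [-0.82945774 -1.2820982  -0.70420404]
```

View pics/a3.png

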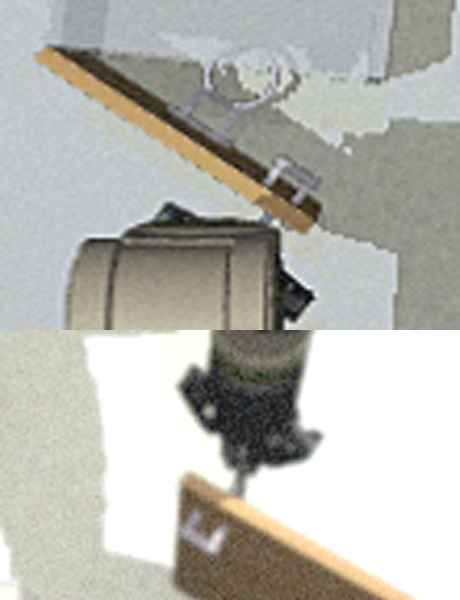

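The fingers look to be on the handle (door about 0.50 rad). Continue the arc.

Call:
send_rows(
  series=[1.28, 0.4, 0, 0, 0, 3.4, 0, 2.53, 0.87, 0, 0, 0, 6.9, 0, 3.75, 1.42, 0, 0, 0, 10.3, 0, 4.94, 2.04, 0, 0, 0, 13.8, 0, 6.09, 2.73, 0, 0, 0, 17.2, 0, 7.19, 3.48, 0, 0, 0, 20.6, 0, 8.25, 4.31, 0, 0, 0, 24.1, 0, 9.26, 5.2, 0, 0, 0, 27.5, 0, 10.2, 6.15, 0, 0, 0, 31, 0, 11, 7, 0, 0, 0, 33.8, 0],
)

```text
clock: 7.23
tcp_pos: [0.3616, 0.2108, 0.1611]
orientation: [-0.0, 0.564, 0.826, -0.0]
wrist_force: [0.9, -1.2, -2.2]
finger_gap: 0.0082
```

Call:
send_rows(
  series=[0, 0, 0, 0, 0, 0, 0, 0, 0, 0, 0, 0, 0, 0],
)

```text
clock: 7.4
tcp_pos: [0.3617, 0.2105, 0.1611]
orientation: [-0.0, 0.562, 0.827, -0.0]
wrist_force: [-1.0, 0.7, 0.5]
finger_gap: 0.0086
```

Run:
```python
from mv import *
s=get_state(); print(s["finger_gap"],s["tcp_pos"],s["wrist_force"],s["joint_pos"].round(2))
im=read_camera("top")
for r in silhouettes("top","door")[:2]: print(r["p"],r["box"])
c=cv2.convertScaleAbs(im[180:330,235:385],alpha=1.6,beta=10); cv2.imwrite("pics/a4.png",cv2.resize(c,(600,600),interpolation=2))
```

```text
0.008646456119285174 [0.36170874 0.2104664  0.16105854] [-0.99345282  0.66988354  0.51099343] [ 0.33  0.03 -0.39  1.15  0.    1.53]
0.77 [242.2, 209.2, 36.3, 80.1]
```

View pics/a4.png

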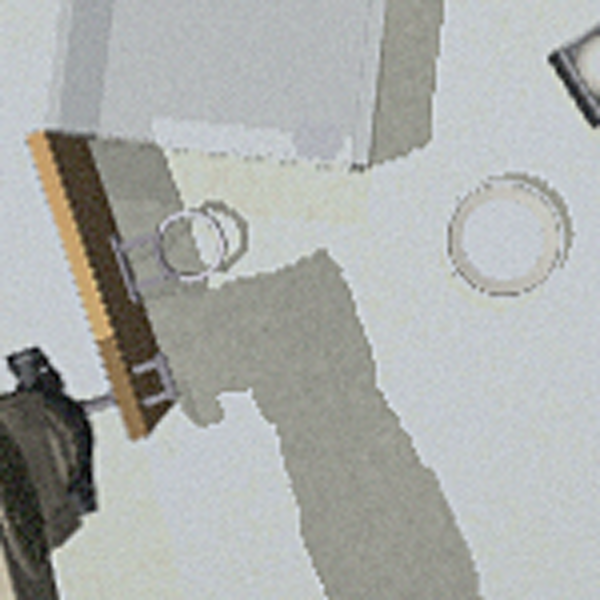

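Run:
```python
from mv import *
P=onz("top",np.array([[28,133],[132,438]])/4+[235,180],.221); d=P[1]-P[0]; print(P,np.linalg.norm(d), D[2]-np.pi/2-np.arctan2(d[1],d[0]))
print("ring meas",onz("top",np.array([[192,243]])/4+[235,180],.066))
for th in(1.05,1.1,1.15): print(th,door([-.06,-.215],th),door([.06,-.12],th),proj("top",[*door([-.015,-.245],th),.221])[0]*4-np.array([235,180])*4)
```

```text
[[0.5782012  0.24392232 0.221     ]
 [0.34936104 0.15879315 0.221     ]] 0.24416140989560858 1.1186559412665438
ring meas [[0.49274064 0.13030851 0.066     ]]
1.05 [0.36238051 0.19905829] [0.49839339 0.12887641] [149.42056575 432.7750502 ]
1.1 [0.36095985 0.21012709] [0.49329512 0.13323511] [134.01773693 437.84129129]
1.15 [0.36009417 0.22125305] [0.48842106 0.13784316] [118.39093079 442.11605969]
```

Call:
send_rows(
  series=[0, 0, 0, 0, 0, 0, 0.4, 0, 0, 0, 0, 0, 0, 0.4, 0, 0, 0, 0, 0, 0, 0.4, 0, 0, -3, 0, 0, 0, 0.4, 0, 0, -7, 0, 0, 0, 0.5, 0, 0, -11, 0, 0, 0, 1, 0, 0, -14, 0, 0, 0, 1, 0, 0, -14, 0, 0, 0, 1, 0, 0, -14, 0, 0, 0, 1],
)

```text
clock: 8.25
tcp_pos: [0.3641, 0.2104, 0.3033]
orientation: [0.002, 0.563, 0.826, 0.002]
wrist_force: [-0.1, 0.7, -0.8]
finger_gap: 0.085
```

Run:
```python
from mv import *
b=np.array([.655,-.226,.034]); yw=np.arctan2(.533,.846); a=np.r_[-np.sin(.61)*np.array([np.cos(yw),np.sin(yw)]),np.cos(.61)]
print(proj("top",[b,b+.099*a,b-.03*a]),proj("scene",[b,b+.099*a]))
tcp=lambda s: b+(s-.03)*a
g=lambda yaw: ori(-a,yaw)
for yaw in(yw-np.pi/2,yw+np.pi/2): 
    print(yaw); rows([((.45,-.05,.30),down(yaw),1),(tcp(.105-.0187+.10),g(yaw),1)])
print(tcp(.185),tcp(.0863),get_state()["joint_pos"].round(2))
```

```text
[[386.40760166 195.78785487]
 [399.30180917 208.39868433]
 [382.78157879 192.24639398]] [[250.78490755 221.34193721]
 [236.13287204 198.2556374 ]]
-1.008592659414386
-27.38,-1.51,0.33, 0.3,-0.2,79.2, 1
-52.92,2.27,14.15, -23.8,28.9,76.6, 1
2.132999994175407
-27.38,-1.51,0.33, 0.2,0.3,-100.8, 1
-52.92,2.27,14.15, -30.4,-25.1,-97.3, 1
[ 0.57987256 -0.27333206  0.16104544] [ 0.62771178 -0.24319223  0.08014618] [ 0.33 -0.   -0.08  1.49 -0.    1.53]
```

```bash
cat >> mv.py <<'E'
fb=np.array([.655,-.226,.034]); yw=np.arctan2(.533,.846); fa=np.r_[-np.sin(.61)*np.array([np.cos(yw),np.sin(yw)]),np.cos(.61)]
ftcp=lambda s: fb+(s-.03)*fa
fg=ori(-fa,yw-np.pi/2)
E
python3 - <<'E'
from mv import *
rows([((.46,-.06,.29),down(0),1),(ftcp(.20),fg,1)])
print(ftcp(.2))
E
```

```text
-28.67,-0.95,1.34, 0.3,-0.0,21.4, 1
-53.07,1.51,13.03, -23.8,28.9,76.6, 1
[ 0.57260217 -0.27791258  0.17334016]
```

Call:
send_rows(
  series=[-3.9, 0.1, 0.5, -1.7, 2.1, 5.6, 1, -7.8, 0.2, 1, -3.4, 4.2, 11.2, 1, -11.7, 0.3, 1.5, -5.1, 6.3, 16.8, 1, -15.6, 0.4, 2, -6.8, 8.4, 22.4, 1, -19.5, 0.5, 2.5, -8.5, 10.5, 28, 1, -23.4, 0.6, 3, -10.2, 12.6, 33.6, 1, -27.3, 0.7, 4, -11.9, 14.7, 39.2, 1, -31.2, 0.8, 5, -13.6, 16.8, 44.8, 1, -35.1, 0.9, 6, -15.3, 18.9, 50.4, 1, -39, 1, 7, -17, 21, 56, 1],
)

```text
clock: 9.08
tcp_pos: [0.5139, -0.1515, 0.2294]
orientation: [-0.065, 0.868, 0.443, 0.216]
wrist_force: [-0.0, 0.5, 0.0]
finger_gap: 0.0853
```

Call:
send_rows(
  series=[0, 0, 0, 0, 0, 0, 1, 0, 0, 0, 0, 0, 0, 1],
)

```text
clock: 9.25
tcp_pos: [0.513, -0.1509, 0.2282]
orientation: [-0.066, 0.868, 0.444, 0.214]
wrist_force: [-0.0, 1.5, 0.5]
finger_gap: 0.0857
```

Run:
```python
from mv import *
s=get_state();print(s["tcp_pos"],s["joint_pos"].round(2))
rows([(ftcp(.20),fg,1)])
```

```text
[ 0.5129547  -0.15087155  0.22823155] [-0.72  0.12 -0.21  1.2   0.45  1.49]
-8.71,11.94,2.93, -6.9,8.5,20.3, 1
```

Call:
send_rows(
  series=[-2.2, 3, 0.7, -1.7, 2.1, 5.1, 1, -4.4, 6, 1.5, -3.4, 4.2, 10.2, 1, -6.6, 9, 2.2, -5.1, 6.4, 15.3, 1, -8.7, 11.9, 2.9, -6.9, 8.5, 20.3, 1, -8.7, 11.9, 2.9, -6.9, 8.5, 20.3, 1, -8.7, 11.9, 2.9, -6.9, 8.5, 20.3, 1],
)

```text
clock: 9.75
tcp_pos: [0.5734, -0.2748, 0.1755]
orientation: [-0.084, 0.916, 0.267, 0.289]
wrist_force: [-0.1, 0.1, -0.0]
finger_gap: 0.0855
```

Run:
```python
from mv import *
s=get_state();print(s["tcp_pos"],s["joint_pos"].round(2))
rows([(ftcp(.0863),fg,1)])
im=read_camera("scene"); 
c=cv2.convertScaleAbs(im[150:260,190:340],alpha=1.6,beta=10); cv2.imwrite("pics/a5.png",cv2.resize(c,(750,550),interpolation=2))
```

```text
[ 0.57340364 -0.27480053  0.1754796 ] [-0.88  0.3  -0.18  1.    0.61  1.72]
-0.32,0.24,11.41, -0.1,-0.0,0.2, 1
```

View pics/a5.png

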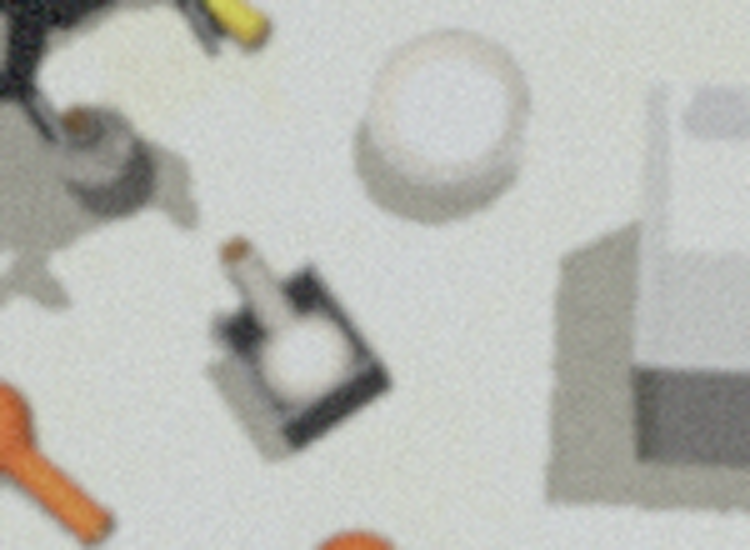

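Viewed 9: cork at (237,250), bulb (305,355), finger tips at (50,130) and (215,40), whose midpoint lies on the flask's axis line. Advance and grip.

Call:
send_rows(
  series=[-0.3, 0.2, 3, 0, 0, 0, 1, -0.3, 0.2, 6, 0, 0, 0, 1, -0.3, 0.2, 9, 0, 0, 0, 1, -0.3, 0.2, 11.3, 0, 0, 0, 1, -0.3, 0.2, 11.3, 0, 0, 0, 1, -0.3, 0.2, 11.3, 0, 0, 0, 0.4, -0.3, 0.2, 11.3, 0, 0, 0, 0.2, -0.3, 0.2, 11.3, 0, 0, 0, 0, -0.3, 0.2, 11.3, 0, 0, 0, 0, -0.3, 0.2, 11.3, 0, 0, 0, 0],
  newtons=50,
)

```text
clock: 10.63
tcp_pos: [0.6285, -0.2455, 0.0845]
orientation: [-0.081, 0.915, 0.267, 0.29]
wrist_force: [-0.1, -0.3, -0.4]
finger_gap: 0.0256
```

Call:
send_rows(
  series=[0, 0, 0, 0, 0, 0, 0, 0, 0, 0, 0, 0, 0, 0],
)

```text
clock: 10.8
tcp_pos: [0.6287, -0.2459, 0.0845]
orientation: [-0.081, 0.915, 0.267, 0.29]
wrist_force: [-5.9, -3.2, 8.5]
finger_gap: 0.0006
```

Run:
```python
from mv import *
s=get_state();print(s["tcp_pos"],s["joint_pos"].round(2),s["wrist_force"]); M=q2R(s["orientation"]).as_matrix(); print(M, M.T@(s["tcp_pos"]-ftcp(.0863)))
a=cv2.convertScaleAbs(read_camera("scene")[150:260,190:300],alpha=1.6,beta=10);b=cv2.convertScaleAbs(read_camera("top")[140:250,350:460],alpha=1.6,beta=10)
cv2.imwrite("pics/a6.png",np.hstack([cv2.resize(x,(400,400),interpolation=2) for x in(a,b)]))
```

```text
[ 0.62873459 -0.24591252  0.08446587] [-0.78  0.4  -0.29  0.72  0.59  1.85] [-5.87050616 -3.21176072  8.54062588]
[[ 0.68920751  0.53491875  0.48872789]
 [ 0.44099486 -0.84487605  0.30283328]
 [ 0.57490568  0.00681151 -0.81819133]] [ 0.00198871  0.00287485 -0.00385825]
```

View pics/a6.png

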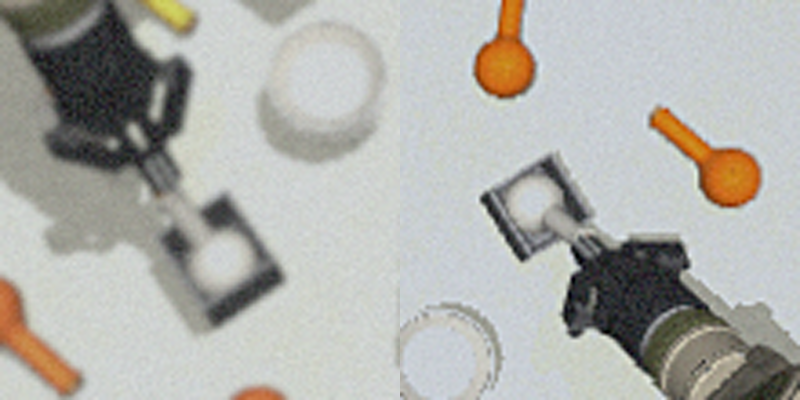

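Run:
```python
from mv import *
s=get_state(); M=q2R(s["orientation"]).as_matrix(); p=s["tcp_pos"]
for k in(0,-.0187,-.06): print(k,proj("scene",p+k*M[:,2]),proj("top",p+k*M[:,2]))
print("flask s=.0863,.129",proj("scene",[ftcp(.0863),ftcp(.129)]),proj("top",[ftcp(.0863),ftcp(.129)]))
a=cv2.convertScaleAbs(read_camera("scene")[175:235,215:275],alpha=1.8,beta=0);b=cv2.convertScaleAbs(read_camera("top")[175:235,370:430],alpha=1.8,beta=0)
cv2.imwrite("pics/a7.png",np.hstack([cv2.resize(x,(400,400),interpolation=2) for x in(a,b)]))
```

```text
0 [[241.38198854 208.42035782]] [[394.63701994 202.4104025 ]]
-0.0187 [[238.57109078 203.95405645]] [[397.11928501 204.86254913]]
-0.06 [[232.17700614 193.79470315]] [[402.80030871 210.47861753]]
flask s=.0863,.129 [[242.62511887 208.48475492]
 [236.13287204 198.2556374 ]] [[393.55733265 202.77709828]
 [399.30180917 208.39868433]]
```

View pics/a7.png

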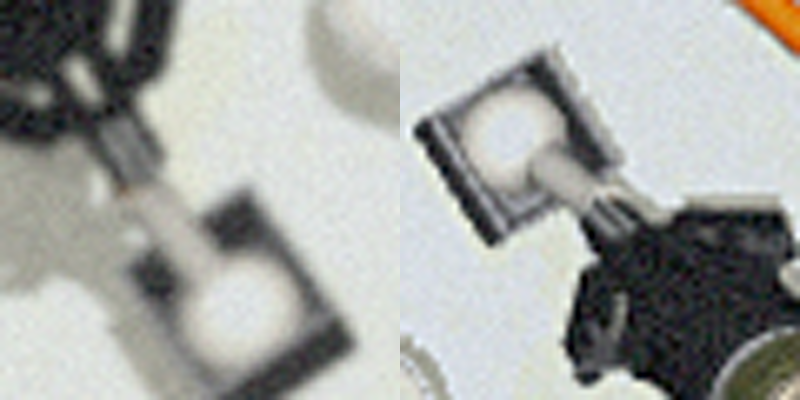

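Call:
send_rows(
  series=[0.2, 0, -2, 0, 0, 0, 0, 0.2, 0, -5, 0, 0, 0, 0, 0.2, 0, -8, 0, 0, 0, 0, 0.2, 0, -12, 0, 0, 0, 0.5, 0.2, 0, -12, 0, 0, 0, 1, 0.2, 0, -12, 0, 0, 0, 1, 0.2, 0, -12, 0, 0, 0, 1],
)

```text
clock: 11.58
tcp_pos: [0.5709, -0.2805, 0.1822]
orientation: [-0.082, 0.916, 0.266, 0.29]
wrist_force: [0.1, -0.0, 0.4]
finger_gap: 0.048
```

Run:
```python
from mv import *
s=get_state();print(s["tcp_pos"],s["wrist_force"],s["finger_gap"])
out=[]
for n,(x0,y0) in(("scene",(205,165)),("top",(360,165))):
    im=read_camera(n)
    for r in silhouettes(n,"flask")[:6]:
        v,u=np.nonzero(r["pixels"]); print(n,round(r["p"],2),r["box"],u.mean().round(1),v.mean().round(1))
    w=im[y0:y0+80,x0:x0+80].astype(int); m=(w[...,2]-w[...,0]>25)
    k,_,st,ce=cv2.connectedComponentsWithStats(m.astype(np.uint8)); print([(ce[i]+[x0,y0],st[i,4],) for i in range(1,k) if st[i,4]>3])
    out.append(cv2.resize(cv2.convertScaleAbs(im[y0:y0+80,x0:x0+80],alpha=1.6,beta=0),(400,400),interpolation=2))
cv2.imwrite("pics/a8.png",np.hstack(out))
```

```text
[ 0.57093028 -0.28052789  0.18218083] [ 0.0517356  -0.02070133  0.35059558] 0.048025517801529936
scene 0.95 [303.9, 263.6, 24.3, 41.0] 315.9 289.3
scene 0.79 [216.6, 136.6, 27.2, 25.4] 230.2 148.5
scene 0.71 [231.9, 198.4, 30.0, 29.5] 246.8 215.8
scene 0.66 [253.8, 254.3, 18.4, 46.7] 259.9 273.3
scene 0.63 [180.4, 223.5, 33.1, 31.8] 192.3 240.3
[(array([234.5, 201. ]), np.int32(10))]
top 0.88 [372.6, 133.6, 11.6, 33.6] 378.7 153.0
top 0.84 [416.2, 173.0, 31.5, 21.6] 435.6 184.5
top 0.76 [390.9, 257.1, 32.9, 27.3] 410.7 274.3
top 0.72 [378.1, 189.8, 28.9, 21.0] 389.7 197.6
top 0.72 [326.7, 122.1, 12.6, 33.7] 334.0 137.5
[(array([378.15384615, 165.30769231]), np.int32(13)), (array([431.14903846, 181.99038462]), np.int32(208)), (array([400.77777778, 206.94444444]), np.int32(18))]
```

Run:
```python
from mv import *
from scipy.optimize import least_squares
obs={}
for tag in("old","new"):
  for n,(x0,y0) in(("scene",(225,190)),("top",(380,180))):
    im=cv2.imread(f"pics/{n}0.png") if tag=="old" else read_camera(n)
    w=im[y0:y0+40,x0:x0+40].astype(int); m=(w[...,2]-w[...,0]>18)
    k,_,st,ce=cv2.connectedComponentsWithStats(m.astype(np.uint8)); i=1+np.argmax(st[1:,4]); obs[tag,n]=ce[i]+[x0,y0]; print(tag,n,ce[i]+[x0,y0],st[i,4])
    # bright bulb
    W=w.sum(2)/3; B=(cv2.GaussianBlur(W.astype(np.float32),(3,3),0)>np.percentile(W,0)).astype(np.uint8)
  o1,d1=ray("top",[obs[tag,"top"]]);o2,d2=ray("scene",[obs[tag,"scene"]]);k=np.linalg.lstsq(np.c_[d1[0],-d2[0]],o2-o1,rcond=None)[0]
  print(tag,"tri cork",o1+k[0]*d1[0],o2+k[1]*d2[0])
  for z in(.10,.115): print(z,onz("top",[obs[tag,"top"]],z),onz("scene",[obs[tag,"scene"]],z))
```

```text
old scene [236.4375 199.625 ] 16
old top [399.13636364 208.        ] 22
old tri cork [ 0.60872724 -0.2570522   0.10790481] [ 0.60873401 -0.2566444   0.10782764]
0.1 [[ 0.60916326 -0.25855537  0.1       ]] [[ 0.60607211 -0.25808159  0.1       ]]
0.115 [[ 0.60833588 -0.25570299  0.115     ]] [[ 0.61117306 -0.25532753  0.115     ]]
new scene [234.58823529 200.88235294] 17
new top [400.66666667 206.85714286] 21
new tri cork [ 0.61257578 -0.26202783  0.10865364] [ 0.61257935 -0.26178886  0.10860752]
0.1 [[ 0.6130776  -0.26370563  0.1       ]] [[ 0.60967779 -0.26340695  0.1       ]]
0.115 [[ 0.61220776 -0.26079738  0.115     ]] [[ 0.61473423 -0.26058716  0.115     ]]
```

View pics/a8.png

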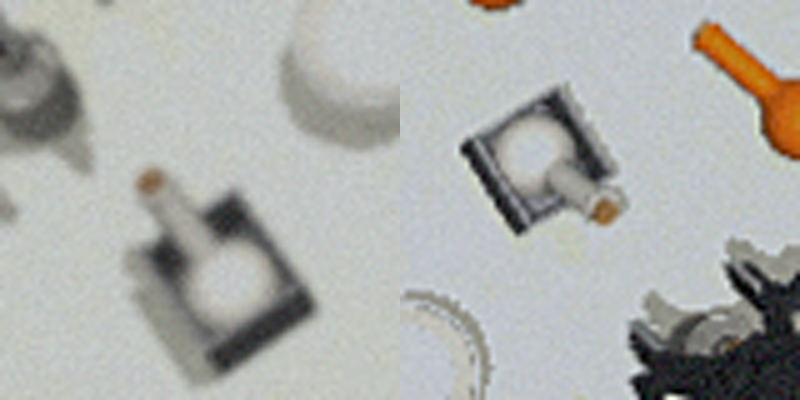

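Views are used up (12): the last shows the flask still in its bin, cork at scene (234.5,201) and top (400.7,206.9), about 6 mm sideways of before; the neck wasn't gripped. I'll check numerically where the shut finger tips really are along the tool axis.

Call:
send_rows(
  series=[0, 0, -3, 0, 0, 0, 0, 0, 0, -3, 0, 0, 0, 0, 0, 0, -3, 0, 0, 0, 0, 0, 0, -3, 0, 0, 0, 0, 0, 0, -3, 0, 0, 0, 0, 0, 0, -3, 0, 0, 0, 0],
)

```text
clock: 12.38
tcp_pos: [0.5565, -0.2886, 0.206]
orientation: [-0.083, 0.916, 0.267, 0.289]
wrist_force: [1.0, -0.1, -0.1]
finger_gap: 0.0122
```

Run:
```python
from mv import *
s=get_state(); M=q2R(s["orientation"]).as_matrix(); p=s["tcp_pos"]; print(p,s["finger_gap"])
ks=np.arange(.04,-.08,-.005)
for n in("scene","top"):
    g=cv2.cvtColor(read_camera(n),cv2.COLOR_BGR2GRAY).astype(np.float32)
    print(n)
    for off in(-.006,0,.006):
        u=proj(n,[p+k*M[:,2]+off*M[:,1] for k in ks]).astype(np.float32)
        print(off,cv2.remap(g,u[:,:1].copy(),u[:,1:].copy(),1).ravel().astype(int))
print((ks*1000).astype(int))
```

```text
[ 0.55651449 -0.28860386  0.20595697] 0.012203446463054173
scene
-0.006 [122 123 122 121 120 122 122 120 119 120 121 121 120 109  88  80  84  80
  78  75  79  75  55  52]
0 [121 123 123 121 122 124 121 122 120 120 120 125 122 120 118 117 118 120
 119 116 120 110  88  82]
0.006 [121 123 121 121 122 121 121 119 120 121 120 121 118 117  96 101 100 103
 103 100 100  96  79  79]
top
-0.006 [122 121 122 121 121 123 122 123 122 121 123 127 108  73  60  58  56  52
  52  53  36  18  27  17]
0 [121 121 120 123 121 118 122 121 121 120 124 126 109  74  48  52  48  50
  50  51  40  13  15  22]
0.006 [122 120 122 122 120 122 122 122 121 113  93  92  91  58  42  35  39  33
  22  23  49  19  17  13]
[ 40  35  30  25  20  15  10   5   0  -4  -9 -14 -19 -24 -29 -34 -39 -44
 -49 -54 -59 -64 -69 -74]
```

Call:
send_rows(
  series=[0, 0, 0, 0, 0, 0, 0, 0, 0, 0, 0, 0, 0, 0, 0, 0, 0, 0, 0, 0, 0],
)

```text
clock: 12.73
tcp_pos: [0.5566, -0.2892, 0.2068]
orientation: [-0.082, 0.916, 0.267, 0.29]
wrist_force: [0.5, -0.5, -0.4]
finger_gap: 0.0
```

Run:
```python
from mv import *
s=get_state(); M=q2R(s["orientation"]).as_matrix(); p=s["tcp_pos"]; print(p,s["finger_gap"])
ks=np.arange(0,-.045,-.003)
print((ks*1000).astype(int))
for n in("scene","top"):
  g=cv2.cvtColor(read_camera(n),cv2.COLOR_BGR2GRAY).astype(np.float32); print(n)
  for ax in(0,1):
    for off in(-.02,-.015,-.01,-.005,0,.005,.01,.015,.02):
        u=proj(n,[p+k*M[:,2]+off*M[:,ax] for k in ks]).astype(np.float32)
        print("xy"[ax],int(off*1000),cv2.remap(g,u[:,:1].copy(),u[:,1:].copy(),1).ravel().astype(int))
```

```text
[ 0.55663435 -0.28924841  0.20681687] 3.3302510488254865e-05
[  0  -3  -6  -9 -12 -15 -18 -21 -24 -27 -30 -33 -36 -39 -42]
scene
x -20 [122 123 122 121 118 103  79  63  57  60  62  60  63  63  61]
x -15 [122 122 123 122 121 117 101  77  63  57  60  62  60  63  63]
x -10 [120 122 122 123 122 121 117  99  75  62  57  60  62  60  64]
x -5 [122 120 122 122 123 122 121 116  97  72  62  58  61  62  59]
x 0 [121 122 120 122 122 123 122 121 115  95  70  61  58  61  62]
x 5 [120 121 121 120 123 122 123 122 120 113  92  67  61  58  62]
x 10 [118 120 121 121 121 123 122 123 122 120 112  90  65  60  59]
x 15 [120 118 120 121 121 121 123 122 123 122 120 110  88  66  60]
x 20 [123 120 118 120 121 121 121 123 122 124 122 119 108  85  66]
y -20 [121 125 122 124 121 120 121 121 123 122 121 121 121 122 121]
y -15 [121 121 122 121 120 119 121 120 121 121 119 118 115 113 109]
y -10 [119 118 122 119 121 123 121 123 120 119 113 102  81  66  57]
y -5 [121 122 122 120 123 122 122 120 117 105  94  85  76  65  62]
y 0 [121 122 120 122 122 123 122 121 115  95  70  61  58  61  62]
y 5 [121 121 120 123 122 122 1
[... 733 characters left out ...]
 123 124 126 121 100  78  54]
x 20 [122 122 123 122 121 120 120 121 122 123 120 121 117 108  93]
y -20 [121 121 121 121 122 123 125 117  96  68  47  44  46  59  87]
y -15 [122 120 120 121 124 126 125 105  70  50  49  49  64  83 109]
y -10 [123 122 121 123 124 123 114  90  63  49  38  40  50  46  22]
y -5 [120 121 122 122 123 125 131 104  72  55  43  36  32  35  29]
y 0 [123 122 122 121 122 123 126 116  87  71  69  70  75  71  75]
y 5 [122 123 123 123 125 122 107  86  65  48  55  51  58  54  59]
y 10 [121 121 111  97  94  92  89  88  83  85  85  65  55  51  51]
y 15 [115 103  96  90  89  89  90  90  90  90  80  76  58  43  47]
y 20 [107  94  86  87  87  87  87  88  87  88  90  90  92  94  92]
```

The shut tips really sit ~30 mm behind the reported TCP (both cameras, and consistent with pressing axially on the cork). Re-plan with that offset and the flask's new lean direction.

```bash
cat >> mv.py <<'E'
yw=np.arctan2(.0347,.0415); fa=np.r_[-np.sin(.61)*np.array([np.cos(yw),np.sin(yw)]),np.cos(.61)]
fg=ori(-fa,yw-np.pi/2); OFF=.030   # reported TCP lies OFF ahead of real tips
E
python3 - <<'E'
from mv import *
print(proj("scene",[ftcp(.127),fb]),proj("top",[ftcp(.127),fb]))
up=fg.as_matrix()[:,0]*.001
rows([(ftcp(.18-OFF)+up,fg,1),(ftcp(.084-OFF)+up,fg,1)])
E
```

```text
[[234.32735897 200.28194125]
 [250.78490755 221.34193721]] [[400.83356138 206.83698423]
 [386.40760166 195.78785487]]
-0.18,0.78,8.91, 4.5,-0.1,-6.0, 1
-0.23,0.03,18.48, 4.5,-0.1,-6.0, 1
```

Call:
send_rows(
  series=[0, 0.3, 0, 2, 0, -3, 1, -0.1, 0.6, 1, 4.5, 0, -6, 1, -0.2, 0.8, 4, 4.5, 0, -6, 1, -0.2, 0.8, 7, 4.5, 0, -6, 1, -0.2, 0.8, 8.9, 4.5, 0, -6, 1, -0.2, 0.8, 8.9, 4.5, 0, -6, 1, -0.2, 0.8, 8.9, 4.5, 0, -6, 1, -0.2, 0.8, 8.9, 4.5, 0, -6, 1],
)

```text
clock: 13.5
tcp_pos: [0.6029, -0.2704, 0.1341]
orientation: [-0.102, 0.896, 0.325, 0.283]
wrist_force: [-0.1, -0.1, -0.3]
finger_gap: 0.085
```

Run:
```python
from mv import *
s=get_state(); print(s["finger_gap"],s["wrist_force"])
up=fg.as_matrix()[:,0]*.001
rows([(ftcp(.084-OFF)+up,fg,1)])
```

```text
0.08500991653844155 [-0.14003854 -0.11786848 -0.33783428]
-0.04,-0.08,9.72, 0.1,-0.1,0.0, 1
```

Call:
send_rows(
  series=[0, -0.1, 3.3, 0, 0, 0, 1, 0, -0.1, 6.6, 0, 0, 0, 1, 0, -0.1, 9.7, 0, 0, 0, 1, 0, -0.1, 9.7, 0, 0, 0, 0.5, 0, -0.1, 9.7, 0, 0, 0, 0.2, 0, -0.1, 9.7, 0, 0, 0, 0, 0, -0.1, 9.7, 0, 0, 0, 0, 0, -0.1, 9.7, 0, 0, 0, 0, 0, -0.1, 9.7, 0, 0, 0, 0, 0, -0.1, 9.7, 0, 0, 0, 0],
  newtons=50,
)

```text
clock: 14.33
tcp_pos: [0.6454, -0.2349, 0.0557]
orientation: [-0.101, 0.896, 0.325, 0.284]
wrist_force: [-3.4, -1.0, 6.2]
finger_gap: 0.0211
```

Call:
send_rows(
  series=[0, 0, 0, 0, 0, 0, 0, 0, 0, 0, 0, 0, 0, 0],
)

```text
clock: 14.5
tcp_pos: [0.6453, -0.235, 0.0557]
orientation: [-0.101, 0.896, 0.325, 0.284]
wrist_force: [-2.6, -0.7, 6.6]
finger_gap: 0.0208
```

Gripped: gap 20.8 mm on the 22 mm neck. Lift, and refit the ring/door angle numerically.

```bash
cat > ringfit.py <<'E'
from mv import *
from scipy.optimize import minimize
def fit(cams=("top","scene"),ths=np.arange(.9,1.3,.01)):
    G={}
    for n in cams:
        g=cv2.GaussianBlur(cv2.cvtColor(read_camera(n),cv2.COLOR_BGR2GRAY).astype(np.float32),(0,0),.8)
        G[n]=np.hypot(cv2.Sobel(g,5,1,0),cv2.Sobel(g,5,0,1))
    smp=lambda n,P:(lambda u:cv2.remap(G[n],u[:,:1].copy(),u[:,1:].copy(),1).mean())(proj(n,P).astype(np.float32))
    for n in cams:
        l=np.linspace(.02,.24,60)
        sc=[smp(n,[[*door([x,-y],t),.221] for x in(-.015,0) for y in l]) for t in ths]
        print(n,"door theta",ths[np.argmax(sc)].round(3),np.round(max(sc)/np.mean(sc),2))
        c0=door([.06,-.12],ths[np.argmax(sc)]); a=np.linspace(0,2*np.pi,60); best=max((smp(n,[[c0[0]+dx+r*np.cos(q),c0[1]+dy+r*np.sin(q),.068] for r in(.025,.031) for q in a]),dx,dy) for dx in np.arange(-.012,.013,.002) for dy in np.arange(-.012,.013,.002))
        print(n,"ring",c0,best, c0+best[1:])
if __name__=="__main__": fit()
E
python3 ringfit.py
python3 - <<'E'
from mv import *
s=get_state(); p=s["tcp_pos"]; r=q2R(s["orientation"])
print(s["joint_pos"].round(2)); 
q=p+[0,0,.13]; rows([(q,r,0)])
M=r.as_matrix(); print(proj("top",p))
E
```

```text
top door theta 1.12 1.95
top ring [0.49131789 0.13504904] (np.float32(56.56748), np.float64(0.002), np.float64(-0.012)) [0.49331789 0.12304904]
scene door theta 1.11 1.71
scene ring [0.49230197 0.13413713] (np.float32(45.94209), np.float64(-0.004), np.float64(0.012)) [0.48830197 0.14613713]
[-0.75  0.49 -0.21  0.78  0.61  1.72]
7.47,0.04,-10.64, 0.0,0.0,0.0, 0
[[389.96737522 198.10100119]]
```

Call:
send_rows(
  series=[1.5, 0, -2.1, 0, 0, 0, 0, 3, 0, -4.2, 0, 0, 0, 0, 4.5, 0, -6.4, 0, 0, 0, 0, 6, 0, -8.5, 0, 0, 0, 0, 7.5, 0, -10.6, 0, 0, 0, 0, 7.5, 0, -10.6, 0, 0, 0, 0, 7.5, 0, -10.6, 0, 0, 0, 0],
)

```text
clock: 15.18
tcp_pos: [0.6459, -0.2344, 0.1854]
orientation: [-0.101, 0.896, 0.326, 0.284]
wrist_force: [-0.7, -0.6, -3.0]
finger_gap: 0.021
```

Run:
```python
from mv import *
s=get_state(); print(s["finger_gap"],s["wrist_force"],s["joint_pos"].round(2))
yd=D[2]-1.115+np.pi/2; print(yd)
for y in(yd,yd-np.pi): print(y);rows([((.58,-.15,.27),down(y),0),((.4922,.1335,.27),down(y),0)])
```

```text
0.020984784930384415 [-0.66882536 -0.57744372 -3.04893124] [-0.75  0.39 -0.03  1.06  0.61  1.72]
0.3597963267948965
0.3597963267948965
5.17,-10.66,-6.77, 21.8,-30.2,-68.3, 0
14.60,-38.05,-0.31, 21.8,-30.2,-68.3, 0
-2.781796326794897
5.17,-10.66,-6.77, -33.1,-23.8,105.4, 0
14.60,-38.05,-0.31, -33.1,-23.8,105.4, 0
```

Call:
send_rows(
  series=[2, -3, -2.8, 2, -2.7, -6.2, 0, 4, -6, -5.6, 4, -5.4, -12.4, 0, 6.3, -10, -8.4, 6, -8.1, -18.6, 0, 7.2, -12.7, -7.7, 8, -10.8, -24.8, 0, 8.1, -15.4, -7, 10, -13.5, -31, 0, 9, -18.1, -6.4, 12, -16.4, -37.2, 0, 10, -21, -5.8, 14, -19.2, -43.4, 0, 11, -24, -5.1, 16, -22, -49.6, 0, 12, -27, -4.4, 18, -24.8, -55.8, 0, 13, -30, -3.7, 20, -27.6, -62, 0],
)

```text
clock: 16.02
tcp_pos: [0.5173, 0.0526, 0.2867]
orientation: [-0.014, 0.611, 0.791, 0.025]
wrist_force: [1.5, 0.9, -2.4]
finger_gap: 0.0205
```

Call:
send_rows(
  series=[0, 0, 0, 0, 0, 0, 0, 0, 0, 0, 0, 0, 0, 0, 0, 0, 0, 0, 0, 0, 0],
)

```text
clock: 16.27
tcp_pos: [0.5178, 0.0521, 0.2869]
orientation: [-0.014, 0.613, 0.79, 0.026]
wrist_force: [-0.5, -1.3, -1.4]
finger_gap: 0.0208
```

Run:
```python
from mv import *
s=get_state(); print(s["finger_gap"],s["wrist_force"],s["joint_pos"].round(2),s["tcp_pos"])
rows([((.4922,.1335,.29),down(.36),0)])
```

```text
0.020823337928664955 [-0.52376966 -1.31306818 -1.42811094] [-0.09  0.19  0.09  1.47  0.06  1.23] [0.51784877 0.05209716 0.2868623 ]
8.53,-0.46,0.14, 1.6,-3.1,-6.3, 0
```

Call:
send_rows(
  series=[4, -0.2, 0, 1, -1.5, -3, 0, 8.5, -0.5, 0.1, 1.6, -3.1, -6.3, 0, 8.5, -0.5, 0.1, 1.6, -3.1, -6.3, 0, 8.5, -0.5, 0.1, 1.6, -3.1, -6.3, 0, 8.5, -0.5, 0.1, 1.6, -3.1, -6.3, 0, 8.5, -0.5, 0.1, 1.6, -3.1, -6.3, 0],
)

```text
clock: 16.77
tcp_pos: [0.4929, 0.1309, 0.2912]
orientation: [0.001, 0.57, 0.821, -0.0]
wrist_force: [-0.2, 0.8, -2.3]
finger_gap: 0.0207
```

Run:
```python
from ringfit import *
s=get_state(); print(s["finger_gap"],s["wrist_force"],s["joint_pos"].round(2),s["tcp_pos"])
rows([((.4922,.1335,.13),down(.36),0)])
fit(("scene",))
# silhouettes of the flask, held, vs prediction of the bulb
for n in("scene","top"):
    read_camera(n)
    for r in silhouettes(n,"flask"):
        b=r["box"]; 
        if 240<b[0]<400 and 90<b[1]<240: v,u=np.nonzero(r["pixels"]); print(n,r["p"],b,u.mean(),v.mean())
    print(n,"pred bulb",proj(n,s["tcp_pos"]+[0,0,-.024]))
```

```text
0.020744990842041417 [-0.20801337  0.83282589 -2.26856847] [ 0.1   0.18  0.09  1.48 -0.    1.32] [0.4929272  0.13086511 0.29119646]
0.29,0.02,16.12, 0.0,0.1,-0.2, 0
scene door theta 0.95 1.22
scene ring [0.50921108 0.12095003] (np.float32(40.344894), np.float64(-0.012), np.float64(0.008)) [0.49721108 0.12895003]
scene 0.8 [362.2, 112.8, 22.7, 31.8] 371.8975 132.9625
scene pred bulb [[372.53801796 132.74523022]]
top 0.84 [372.1, 133.6, 14.8, 33.3] 379.33720930232556 152.4156976744186
top 0.4 [277.9, 236.5, 10.6, 10.3] 283.94736842105266 239.23684210526315
top pred bulb [[276.65858433 242.52011302]]
```

Call:
send_rows(
  series=[0.1, 0, 3, 0, 0, 0, 0, 0.2, 0, 6, 0, 0, 0, 0, 0.2, 0, 9, 0, 0, 0, 0, 0.2, 0, 12, 0, 0, 0, 0, 0.2, 0, 14.5, 0, 0, 0, 0, 0.2, 0, 16, 0, 0, 0, 0, 0.2, 0, 16.5, 0, 0, 0, 0, 0.2, 0, 16.5, 0, 0, 0, 0, 0.2, 0, 16.5, 0, 0, 0, 0],
)

```text
clock: 17.77
tcp_pos: [0.4925, 0.1344, 0.1275]
orientation: [0.001, 0.569, 0.822, 0.0]
wrist_force: [-0.4, 0.6, -1.6]
finger_gap: 0.021
```

Call:
send_rows(
  series=[0, 0, 0.3, 0, 0, 0, 0, 0, 0, 0.6, 0, 0, 0, 0, 0, 0, 0.8, 0, 0, 0, 0, 0, 0, 0.8, 0, 0, 0, 0, 0, 0, 0.8, 0, 0, 0, 0],
)

```text
clock: 18.18
tcp_pos: [0.492, 0.1346, 0.1189]
orientation: [0.001, 0.569, 0.822, 0.0]
wrist_force: [-0.6, 0.2, -2.7]
finger_gap: 0.0209
```

Call:
send_rows(
  series=[0, 0, 0.2, 0, 0, 0, 0, 0, 0, 0.5, 0, 0, 0, 0, 0, 0, 0.7, 0, 0, 0, 0, 0, 0, 0.7, 0, 0, 0, 0],
)

```text
clock: 18.52
tcp_pos: [0.4917, 0.1347, 0.1112]
orientation: [0.001, 0.569, 0.822, 0.0]
wrist_force: [-0.1, -0.5, -2.1]
finger_gap: 0.0209
```

Call:
send_rows(
  series=[0, 0, 0.1, 0, 0, 0, 0, 0, 0, 0.3, 0, 0, 0, 0, 0, 0, 0.3, 0, 0, 0, 0],
)

```text
clock: 18.77
tcp_pos: [0.4929, 0.1345, 0.11]
orientation: [0.002, 0.569, 0.822, 0.001]
wrist_force: [-0.9, -0.9, 4.8]
finger_gap: 0.0206
```

Contact just where the seat is expected (bulb ≈ 0.086). Release and back out upward.

Call:
send_rows(
  series=[0, 0, -0.05, 0, 0, 0, 0.3, 0, 0, -0.05, 0, 0, 0, 0.5, 0, 0, -0.05, 0, 0, 0, 0.5, 0, 0, -0.05, 0, 0, 0, 0.5, 0, 0, -0.05, 0, 0, 0, 0.5],
)

```text
clock: 19.18
tcp_pos: [0.4919, 0.1346, 0.1091]
orientation: [0.001, 0.569, 0.822, 0.0]
wrist_force: [-0.1, -1.0, 0.4]
finger_gap: 0.0425
```

Call:
send_rows(
  series=[0, 0, -1, 0, 0, 0, 0.5, 0, 0, -2, 0, 0, 0, 0.5, 0, 0, -4, 0, 0, 0, 0.5, 0, 0, -7, 0, 0, 0, 0.5, 0, 0, -10, 0, 0, 0, 0.5, 0, 0, -14, 0, 0, 0, 0.5, 0, 0, -18, 0, 0, 0, 0.5, 0, 0, -18, 0, 0, 0, 0.5],
)

```text
clock: 19.85
tcp_pos: [0.4948, 0.1351, 0.2988]
orientation: [0.006, 0.569, 0.822, 0.005]
wrist_force: [1.5, -0.4, -0.3]
finger_gap: 0.0423
```

Run:
```python
from mv import *
s=get_state(); print(s["finger_gap"],s["wrist_force"],s["joint_pos"].round(2),s["tcp_pos"])
h=door([-.06,-.215],1.115); y=D[2]-1.115+np.pi/2; print(h)
rows([((h[0],h[1],.30),down(y),.5)])
for n in("scene","top"):
    read_camera(n)
    for r in silhouettes(n,"flask"):
        b=r["box"]
        if 240<b[0]<400 and 90<b[1]<260 and r["p"]>.3: v,u=np.nonzero(r["pixels"]); print(n,r["p"],b,u.mean(),v.mean())
    print(n,"pred bulb,cork",proj(n,[[.4922,.1345,.0846],[.4922,.1345,.183]]))
```

```text
0.042299199885039225 [ 1.46636    -0.38554847 -0.33390947] [ 0.11  0.17  0.1   1.49 -0.    1.32] [0.49479824 0.13510817 0.29877144]
[0.36064174 0.21346014]
12.06,-9.79,-0.32, 0.8,0.3,0.0, 0.5
scene 0.72 [357.6, 143.1, 18.5, 23.4] 367.8342696629214 157.91573033707866
scene 0.64 [250.1, 255.6, 21.8, 44.4] 259.73214285714283 273.859126984127
scene pred bulb,cork [[366.87607301 159.92727425]
 [370.40773117 146.06352695]]
top 0.82 [324.9, 122.4, 18.3, 32.6] 333.89966555183946 136.45484949832775
top 0.8 [392.3, 257.0, 31.6, 26.7] 410.41269841269843 273.95767195767195
top 0.65 [242.1, 210.6, 38.6, 73.4] 254.34123222748815 229.72985781990522
top 0.6 [372.1, 136.4, 14.8, 30.7] 378.8996960486322 152.47112462006078
top 0.45 [279.3, 233.9, 12.8, 13.2] 284.7304347826087 239.41739130434783
top pred bulb,cork [[281.25637688 241.03499127]
 [278.31026386 241.89718512]]
```

Call:
send_rows(
  series=[3, -2.5, 0, 0, 0, 0, 0.5, 6, -5, 0, 0, 0, 0, 0.5, 9, -7.4, 0, 0, 0, 0, 0.5, 12, -9.8, 0, 0, 0, 0, 0.5, 12, -9.8, 0, 0, 0, 0, 0.5, 12, -9.8, 0, 0, 0, 0, 0.5, 12, -9.8, 0, 0, 0, 0, 0.5],
)

```text
clock: 20.63
tcp_pos: [0.3573, 0.2124, 0.2882]
orientation: [0.001, 0.569, 0.823, -0.0]
wrist_force: [-0.5, -0.4, 0.2]
finger_gap: 0.0426
```

Run:
```python
from ringfit import *
s=get_state(); print(s["wrist_force"],s["tcp_pos"])
fit()
for n,(x0,y0) in(("scene",(345,125)),("top",(262,222))):
    im=read_camera(n); w=im[y0:y0+45,x0:x0+45].astype(int); m=(w[...,2]-w[...,0]>18)
    k,_,st,ce=cv2.connectedComponentsWithStats(m.astype(np.uint8)); print(n,"brown",[((ce[i]+[x0,y0]).round(1),st[i,4]) for i in range(1,k) if st[i,4]>5])
    g=cv2.cvtColor(im,cv2.COLOR_BGR2GRAY)[y0:y0+45,x0:x0+45]; m=(g>np.percentile(g,92)); v,u=np.nonzero(m); print("white",u.mean()+x0,v.mean()+y0)
    print(n,"pred bulb,cork",proj(n,[[.4922,.1345,.0846],[.4922,.1345,.183]]))
h=door([-.06,-.215],1.115); y=D[2]-1.115+np.pi/2
rows([((h[0],h[1],.138),down(y),.5)])
```

```text
[-0.4555451  -0.37079768  0.19053999] [0.35733102 0.2123995  0.28822683]
top door theta 1.11 2.02
top ring [0.49230197 0.13413713] (np.float32(65.691025), np.float64(0.0), np.float64(-0.004)) [0.49230197 0.13013713]
scene door theta 1.1 1.7
scene ring [0.49329512 0.13323511] (np.float32(48.35129), np.float64(-0.004), np.float64(0.012)) [0.48929512 0.14523511]
scene brown [(array([387.4, 127.7]), np.int32(23)), (array([385.2, 138.2]), np.int32(8)), (array([369.9, 147. ]), np.int32(32)), (array([388. , 149.7]), np.int32(6)), (array([386.6, 154. ]), np.int32(9))]
white 354.0880503144654 139.11320754716982
scene pred bulb,cork [[366.87607301 159.92727425]
 [370.40773117 146.06352695]]
top brown [(array([278.7, 241.6]), np.int32(29)), (array([262.5, 243.7]), np.int32(6)), (array([263.2, 248.8]), np.int32(6)), (array([267.4, 258.3]), np.int32(18)), (array([262.9, 262.7]), np.int32(23))]
white 293.38461538461536 236.53146853146853
top pred bulb,cork [[281.25637688 241.03499127]
 [278.31026386 241.89718512]]
0.09,0.26,15.04, 0.0,0.1,-0.1, 0.5
```

Flask stands upright (cork within 1 px of prediction in both views), door still at ~1.11. Pinch the handle.

Call:
send_rows(
  series=[0.1, 0.2, 4, 0, 0, 0, 0.5, 0.1, 0.2, 8, 0, 0, 0, 0.5, 0.1, 0.2, 11, 0, 0, 0, 0.5, 0.1, 0.2, 13, 0, 0, 0, 0.5, 0.1, 0.2, 15, 0, 0, 0, 0.5, 0.1, 0.2, 15, 0, 0, 0, 0.5, 0.1, 0.2, 15, 0, 0, 0, 0, 0.1, 0.2, 15, 0, 0, 0, 0, 0.1, 0.2, 15, 0, 0, 0, 0, 0.1, 0.2, 15, 0, 0, 0, 0],
  newtons=60,
)

```text
clock: 21.67
tcp_pos: [0.3598, 0.214, 0.1403]
orientation: [0.001, 0.569, 0.822, 0.001]
wrist_force: [-2.7, -0.3, 4.3]
finger_gap: 0.0106
```

Run:
```python
from mv import *
s=get_state(); print(s["finger_gap"],s["wrist_force"],s["tcp_pos"])
p0=s["tcp_pos"]; r0=q2R(s["orientation"]); h0=door([-.06,-.215],1.11); print(h0)
def T(th): return (p0+np.r_[door([-.06,-.215],th)-h0,0],R.from_euler('z',1.11-th)*r0,0)
seq=[1.09,1.06,1.02,.98,.94,.9,.86,.82,.78,.74]; rows([T(t) for t in seq])
print("B");rows([T(t) for t in[.7,.66,.62,.58,.54,.5,.46,.42,.38,.34]],T(.74)[:2])
```

```text
0.0105661089993368 [-2.72317607 -0.258587    4.3241942 ] [0.35983496 0.21404364 0.14034165]
[0.36074222 0.21234859]
-0.43,-0.11,0.00, -0.0,0.0,-1.1, 0
-1.08,-0.27,0.00, -0.0,0.0,-2.9, 0
-1.96,-0.44,0.00, -0.0,0.0,-5.2, 0
-2.84,-0.58,0.00, -0.0,0.0,-7.4, 0
-3.73,-0.69,0.00, -0.0,0.0,-9.7, 0
-4.62,-0.76,0.00, -0.0,0.0,-12.0, 0
-5.51,-0.79,0.01, -0.0,0.0,-14.3, 0
-6.40,-0.79,0.01, -0.0,0.0,-16.6, 0
-7.29,-0.75,0.01, -0.0,0.0,-18.9, 0
-8.18,-0.68,0.01, -0.0,0.1,-21.2, 0
B
-0.87,-0.22,0.00, -0.0,0.0,-2.3, 0
-1.74,-0.40,0.00, -0.0,0.0,-4.6, 0
-2.62,-0.55,0.00, -0.0,0.0,-6.9, 0
-3.51,-0.66,0.00, -0.0,0.0,-9.2, 0
-4.39,-0.74,0.00, -0.0,0.0,-11.5, 0
-5.29,-0.79,0.00, -0.0,0.0,-13.8, 0
-6.18,-0.79,0.01, -0.0,0.0,-16.0, 0
-7.07,-0.76,0.01, -0.0,0.0,-18.3, 0
-7.96,-0.70,0.01, -0.0,0.0,-20.6, 0
-8.85,-0.60,0.01, -0.0,0.1,-22.9, 0
```

Call:
send_rows(
  series=[-0.43, -0.11, 0, 0, 0, -1.1, 0, -1.08, -0.27, 0, 0, 0, -2.9, 0, -1.96, -0.44, 0, 0, 0, -5.2, 0, -2.84, -0.58, 0, 0, 0, -7.4, 0, -3.73, -0.69, 0, 0, 0, -9.7, 0, -4.62, -0.76, 0, 0, 0, -12, 0, -5.51, -0.79, 0, 0, 0, -14.3, 0, -6.4, -0.79, 0, 0, 0, -16.6, 0, -7.29, -0.75, 0, 0, 0, -18.9, 0, -8.18, -0.68, 0, 0, 0, -21.2, 0],
)

```text
clock: 22.5
tcp_pos: [0.3818, 0.1344, 0.1403]
orientation: [0.001, 0.407, 0.913, -0.0]
wrist_force: [-3.2, -1.3, 4.9]
finger_gap: 0.0106
```

Call:
send_rows(
  series=[-0.87, -0.22, 0, 0, 0, -2.3, 0, -1.74, -0.4, 0, 0, 0, -4.6, 0, -2.62, -0.55, 0, 0, 0, -6.9, 0, -3.51, -0.66, 0, 0, 0, -9.2, 0, -4.39, -0.74, 0, 0, 0, -11.5, 0, -5.29, -0.79, 0, 0, 0, -13.8, 0, -6.18, -0.79, 0, 0, 0, -16, 0, -7.07, -0.76, 0, 0, 0, -18.3, 0, -7.96, -0.7, 0, 0, 0, -20.6, 0, -8.85, -0.6, 0, 0, 0, -22.9, 0],
)

```text
clock: 23.33
tcp_pos: [0.4362, 0.0635, 0.1404]
orientation: [0.001, 0.218, 0.976, -0.002]
wrist_force: [-4.5, -5.2, 4.1]
finger_gap: 0.0106
```

Run:
```python
from ringfit import *
s=get_state(); print(s["finger_gap"],s["wrist_force"],s["tcp_pos"],door([-.06,-.215],.34))
fit(("top","scene"),np.arange(.1,.7,.01))
r0=q2R(s["orientation"]); off=np.r_[0,0,s["tcp_pos"][2]]
def T(th): return (np.r_[door([-.06,-.215],th),s["tcp_pos"][2]],R.from_euler('z',.34-th)*r0,0)
rows([T(t) for t in(.31,.28,.25,.22,.19,.16,.14,.12,.11,.1)])
print("B");rows([T(t) for t in(.08,.065,.05,.035,.02,.01,0,-.01,-.015)],T(.1)[:2])
c=door([.06,-.12],.34); print("cork pred",[proj(n,[*c,.183]) for n in("scene","top")])
for n in("scene","top"):
    u,v=proj(n,[*c,.183])[0].astype(int); x0,y0=u-15,v-15; w=read_camera(n)[y0:y0+30,x0:x0+30].astype(int); m=(w[...,2]-w[...,0]>15)
    k,_,st,ce=cv2.connectedComponentsWithStats(m.astype(np.uint8)); print(n,"brown",[((ce[i]+[x0,y0]).round(1),st[i,4]) for i in range(1,k) if st[i,4]>5])
```

```text
0.010623912971919237 [-4.52709085 -5.1909326   4.11872937] [0.43617629 0.06350237 0.14037148] [0.43781494 0.06345267]
top door theta 0.34 2.15
top ring [0.58670884 0.09888719] (np.float32(36.440243), np.float64(0.002), np.float64(0.0)) [0.58870884 0.09888719]
scene door theta 0.32 1.89
scene ring [0.58939018 0.09898819] (np.float32(12.531645), np.float64(0.008), np.float64(-0.004)) [0.59739018 0.09498819]
-0.69,-0.07,0.00, -0.0,0.1,-1.8, 0
-1.34,-0.22,0.00, -0.0,0.1,-3.6, 0
-2.00,-0.35,0.01, -0.1,0.0,-5.3, 0
-2.66,-0.46,0.01, -0.1,0.0,-7.0, 0
-3.33,-0.54,0.01, -0.1,0.0,-8.7, 0
-3.99,-0.61,0.01, -0.1,0.0,-10.4, 0
-4.44,-0.65,0.02, -0.1,0.0,-11.6, 0
-4.88,-0.67,0.02, -0.1,0.0,-12.7, 0
-5.11,-0.68,0.02, -0.1,0.0,-13.3, 0
-5.33,-0.69,0.02, -0.1,0.0,-13.9, 0
B
-0.43,-0.11,0.00, -0.0,-0.0,-1.1, 0
-0.76,-0.19,0.00, -0.0,-0.0,-2.0, 0
-1.08,-0.27,0.00, -0.0,-0.0,-2.9, 0
-1.41,-0.34,0.00, -0.0,-0.0,-3.7, 0
-1.74,-0.40,0.01, -0.0,-0.0,-4.6, 0
-1.96,-0.45,0.01, -0.0,-0.0,-5.2, 0
-2.18,-0.48,0.01, -0.0,-0.0,-5.7, 0
-2.40,-0.52,0.01, -0.0,-0.0,-6.3, 0
-2.51,-0.54,0.01, -0.0,-0.0,-6.6, 0
cork pred [array([[360.49042513, 177.67421372]]), array([[290.35509478, 211.86078111]])]
scene brown [(array([348.3, 163.1]), np.int32(18)), (array([364.4, 163.6]), np.int32(60))]
top brown []
```

Call:
send_rows(
  series=[-0.65, -0.07, 0, 0, 0, -1.8, 0, -1.3, -0.22, 0, 0, 0, -3.6, 0, -2, -0.35, 0, 0, 0, -5.3, 0, -2.66, -0.46, 0, 0, 0, -7, 0, -3.33, -0.54, 0, 0, 0, -8.7, 0, -4, -0.61, 0, 0, 0, -10.4, 0, -4.44, -0.65, 0, 0, 0, -11.6, 0, -4.88, -0.67, 0, 0, 0, -12.7, 0, -5.1, -0.68, 0, 0, 0, -13.3, 0, -5.33, -0.69, 0, 0, 0, -13.9, 0],
)

```text
clock: 24.37
tcp_pos: [0.4813, 0.0331, 0.1404]
orientation: [0.001, 0.1, 0.995, -0.003]
wrist_force: [-5.4, -11.1, 3.8]
finger_gap: 0.0103
```

Call:
send_rows(
  series=[-0.43, -0.11, 0, 0, 0, -1.1, 0, -0.76, -0.19, 0, 0, 0, -2, 0, -1.08, -0.27, 0, 0, 0, -2.9, 0, -1.41, -0.34, 0, 0, 0, -3.7, 0, -1.74, -0.4, 0, 0, 0, -4.6, 0, -1.96, -0.45, 0, 0, 0, -5.2, 0, -2.18, -0.48, 0, 0, 0, -5.7, 0, -2.3, -0.5, 0, 0, 0, -6, 0, -2.3, -0.5, 0, 0, 0, -6, 0],
)

```text
clock: 25.12
tcp_pos: [0.4999, 0.0245, 0.1403]
orientation: [-0.002, 0.047, 0.999, -0.003]
wrist_force: [-13.5, -8.7, 9.7]
finger_gap: 0.0102
```

```bash
cat > chk.py <<'E'
from ringfit import *
s=get_state(); print(s["finger_gap"],s["wrist_force"],s["tcp_pos"],door([-.06,-.215],0))
fit(("top","scene"),np.arange(-.1,.3,.01))
c=door([.06,-.12],0)
for n in("scene","top"):
    print(n,"pred bulb,cork",proj(n,[[*c,.0846],[*c,.183]]))
    u,v=proj(n,[*c,.183])[0].astype(int); x0,y0=u-15,v-15; w=read_camera(n)[y0:y0+30,x0:x0+30].astype(int); d=w[...,2]-w[...,0]; print(np.median(d))
    m=(d-np.median(d)>8); k,_,st,ce=cv2.connectedComponentsWithStats(m.astype(np.uint8)); print("brown",[((ce[i]+[x0,y0]).round(1),st[i,4]) for i in range(1,k) if st[i,4]>5])
    for r in silhouettes(n,"flask"):
        b=r["box"]
        if abs(b[0]-u)<40 and abs(b[1]-v)<40: print("sil",r["p"],b)
E
python3 chk.py
```

```text
0.01024384093519651 [-13.51449553  -8.66935172   9.74985297] [0.49988235 0.024528   0.14033744] [0.50266796 0.02474112]
top door theta 0.05 1.76
top ring [0.62490383 0.10554778] (np.float32(12.613123), np.float64(0.002), np.float64(-0.002)) [0.62690383 0.10354778]
scene door theta 0.17 1.29
scene ring [0.6093449  0.10144793] (np.float32(9.909881), np.float64(0.002), np.float64(-0.012)) [0.6113449  0.08944793]
scene pred bulb,cork [[361.74493748 203.69140963]
 [365.01064702 192.70371877]]
1.0
brown []
top pred bulb,cork [[290.10326814 199.89236515]
 [287.84183824 197.65674422]]
-4.0
brown [(array([288.8, 197.5]), np.int32(6))]
```

Call:
send_rows(
  series=[-0.2, 0, 0, 0, 0, 0, 0, -0.4, 0, 0, 0, 0, 0, 0, -0.6, 0, 0, 0, 0, 0, 0, -0.6, 0, 0, 0, 0, 0, 0, -0.6, 0, 0, 0, 0, 0, 0],
)

```text
clock: 25.83
tcp_pos: [0.4995, 0.0245, 0.1403]
orientation: [-0.007, 0.047, 0.999, -0.003]
wrist_force: [-30.5, -7.8, 21.2]
finger_gap: 0.0106
```

```bash
python3 chk.py
```

```text
0.01059839054452596 [-30.46891897  -7.828204    21.20263872] [0.49951984 0.02452977 0.14026891] [0.50266796 0.02474112]
top door theta 0.03 1.58
top ring [0.62744433 0.10641129] (np.float32(12.919721), np.float64(0.0), np.float64(-0.006)) [0.62744433 0.10041129]
scene door theta 0.16 1.31
scene ring [0.61065908 0.10171796] (np.float32(10.075359), np.float64(-0.012), np.float64(0.009999999999999998)) [0.59865908 0.11171796]
scene pred bulb,cork [[361.74493748 203.69140963]
 [365.01064702 192.70371877]]
1.0
brown []
top pred bulb,cork [[290.10326814 199.89236515]
 [287.84183824 197.65674422]]
-4.0
brown [(array([289.1, 197.6]), np.int32(7))]
```

Rigid stop at (0.4995, 0.0245), which is exactly the triangulated shut handle position. Unload, release, lift clear.

Call:
send_rows(
  series=[0.4, 0, 0, 0, 0, 0, 0, 0.5, 0, 0, 0, 0, 0, 0, 0.5, 0, 0, 0, 0, 0, 0.5, 0.5, 0, 0, 0, 0, 0, 0.5, 0.5, 0, 0, 0, 0, 0, 0.5, 0.5, 0, -3, 0, 0, 0, 0.5, 0.5, 0, -7, 0, 0, 0, 0.5, 0.5, 0, -11, 0, 0, 0, 0.5, 0.5, 0, -15, 0, 0, 0, 0.5, 0.5, 0, -15, 0, 0, 0, 0.5],
)

```text
clock: 26.97
tcp_pos: [0.508, 0.0266, 0.298]
orientation: [0.008, 0.046, 0.999, -0.001]
wrist_force: [1.3, 0.3, 0.4]
finger_gap: 0.0429
```

Call:
send_rows(
  series=[4, 0, 0, 0, 0, 0, 0.5, 8, 0, 0, 0, 0, 0, 0.5, 12, 4, 0, 0, 0, 0, 0.5, 12, 8, 0, 0, 0, 0, 0.5, 12, 12, 0, 0, 0, 0, 0.5, 12, 16, 0, 0, 0, 0, 0.5, 12, 20, 0, 0, 0, 0, 0.5, 12, 20, 0, 0, 0, 0, 0.5],
)

```text
clock: 27.63
tcp_pos: [0.4038, 0.2429, 0.2891]
orientation: [0.002, 0.043, 0.999, 0.001]
wrist_force: [-0.7, -0.3, 0.6]
finger_gap: 0.0427
```

```bash
python3 chk.py
python3 - <<'E'
from ringfit import *
# handle-independent check: same edge score on the untouched first picture, and image difference of door region
for n,sl in(("top",np.s_[205:245,240:335]),("scene",np.s_[140:172,310:420])):
    a=cv2.imread(f"pics/{n}0.png")[sl].astype(int); b=read_camera(n)[sl].astype(int); d=np.abs(a-b).sum(2); print(n,d.mean(),(d>60).sum())
    a1=cv2.GaussianBlur(cv2.cvtColor(a.astype(np.uint8),6),(0,0),1).astype(np.float32);b1=cv2.GaussianBlur(cv2.cvtColor(b.astype(np.uint8),6),(0,0),1).astype(np.float32); print(cv2.phaseCorrelate(a1,b1))
E
```

```text
0.042729377117128486 [-0.6629679  -0.34776375  0.58854036] [0.40377381 0.24294954 0.28905759] [0.50266796 0.02474112]
top door theta 0.02 1.52
top ring [0.62870797 0.10686205] (np.float32(12.466272), np.float64(-0.006), np.float64(-0.002)) [0.62270797 0.10486205]
scene door theta 0.25 1.44
scene ring [0.5987477  0.09976333] (np.float32(10.340982), np.float64(0.0), np.float64(0.012)) [0.5987477  0.11176333]
scene pred bulb,cork [[361.74493748 203.69140963]
 [365.01064702 192.70371877]]
1.0
brown []
top pred bulb,cork [[290.10326814 199.89236515]
 [287.84183824 197.65674422]]
-4.0
brown [(array([287.9, 197. ]), np.int32(12))]
top 19.245263157894737 446
((0.3105237403410257, 0.031328182542040395), 0.6097830260793368)
scene 34.304261363636364 1044
((-0.2057767292927295, 0.16621740680551866), 0.6493232178191344)
```

Call:
send_rows(
  series=[2, -4, 0, 0, 0, 0, 0.5, 4, -8, 0, 0, 0, 0, 0.5, 5, -12, 0, 0, 0, 0, 0.5, 5, -16, 0, 0, 0, 0, 0.5, 5, -20, 0, 0, 0, 0, 0.5, 5, -24, 0, 0, 0, 0, 0.5, 5, -28, 0, 0, 0, 0, 0.5, 5, -32, 0, 0, 0, 0, 0.5, 4, -36, 0, 0, 0, 0, 0.5, 4, -40, 0, 0, 0, 0, 0.5],
)

```text
clock: 28.87
tcp_pos: [0.3257, -0.1606, 0.2897]
orientation: [0.002, 0.048, 0.999, -0.001]
wrist_force: [0.7, 0.2, 0.4]
finger_gap: 0.0424
```

Call:
send_rows(
  series=[0, -4, 0, 0, 0, 0, 0.5, 0, -8, 0, 0, 0, 0, 0.5, 0, -12, 0, 0, 0, 0, 0.5, 0, -12, 0, 0, 0, 0, 0.5],
)

```text
clock: 29.2
tcp_pos: [0.3135, -0.2839, 0.2886]
orientation: [0.001, 0.051, 0.999, -0.002]
wrist_force: [0.7, 0.5, 0.8]
finger_gap: 0.0426
```

Run:
```python
from ringfit import *
print(get_state()["tcp_pos"])
ths=np.arange(-.1,.15,.005); l=np.linspace(.02,.24,80)
for n in("top","scene"):
    now=read_camera(n)
    for tag,im in(("old",cv2.imread(f"pics/{n}0.png")),("now",now)):
        hsv=im.astype(np.float32); c=cv2.GaussianBlur(hsv[...,2]-hsv[...,0],(0,0),.7)
        def smp(P): u=proj(n,P).astype(np.float32); return cv2.remap(c,u[:,:1].copy(),u[:,1:].copy(),1).mean()
        sc=np.array([smp([[*door([-.0075,-y],t),.221] for y in l]) for t in ths]); w=np.clip(sc-.5*sc.max(),0,None); print(n,tag,"bamboo-edge theta",(w*ths).sum()/w.sum(),sc.max())
    a=cv2.imread(f"pics/{n}0.png")
    sl=np.s_[208:245,285:330] if n=="top" else np.s_[140:175,310:370]
    d=np.abs(a[sl].astype(int)-now[sl]).sum(2); print(n,"free edge diff",d.mean(),(d>60).sum())
for l_ in("bowls","cruet","pot"):
    r=silhouettes("top",l_); print(l_,[(round(x["p"],2),x["box"]) for x in r[:1]])
```

```text
[ 0.31349868 -0.28394008  0.28859436]
top old bamboo-edge theta 0.004274323459375962 53.806152
top now bamboo-edge theta 0.004225190143786215 54.20949
top free edge diff 7.245645645645646 0
scene old bamboo-edge theta -0.008147541131914984 41.27893
scene now bamboo-edge theta -0.00831824037414981 41.19156
scene free edge diff 6.441904761904762 0
bowls [(0.74, [345.0, 225.4, 32.3, 30.9])]
cruet [(0.58, [411.4, 225.5, 21.2, 17.5])]
pot [(0.72, [176.1, 199.7, 30.5, 27.4])]
```

The door matches its initial shut state in both views. One quick check on the flask, then hand in.

Run:
```python
from mv import *
c=door([.06,-.12],0)
for n in("top","scene"):
    im=read_camera(n).astype(int); a=cv2.imread(f"pics/{n}0.png").astype(int); d=np.abs(im-a).sum(2); P=proj(n,[[*c,.0846],[*c,.183]]); u,v=P[0].astype(int)
    w=d[v-35:v+35,u-35:u+35]; k,_,st,ce=cv2.connectedComponentsWithStats((cv2.GaussianBlur(w.astype(np.float32),(0,0),1)>25).astype(np.uint8)); print(n,P.round(1).tolist(),[((ce[i]+[u-35,v-35]).round(1),st[i].tolist()) for i in range(1,k) if st[i,4]>8])
hand_in()
```

```text
top [[290.1, 199.9], [287.8, 197.7]] []
scene [[361.7, 203.7], [365.0, 192.7]] []
the job is handed in; nothing more can be done
```

I opened the door past its catch, stood the flask upright in the ring, pushed the door shut and handed in at about 29 s. I could not fully confirm the flask was still standing after the door closed.

- **First grasp:** The first grasp of the flask failed and swung its cork end about 6 mm sideways in the bin. I found the real finger tips about 30 mm behind the reported TCP. After I corrected for that, the second grasp held, with the gap at 21 mm on the 22 mm neck.
- **Flask in the ring:** The flask met the ring at the expected height. With the door still open, the cork was within about 1 px of its predicted upright position in both cameras.
- **Door:** After shutting, it stopped rigidly at the handle position measured when it was shut at the start. Its top edge and free edge matched the first pictures in both views: fitted angle 0.004 before and after in top, and -0.008 both times in scene.
- **Other things:** The bowls, cruet and pot showed at their original image positions in the top view. The arm was clear of everything.
- **Checks that were weak or disagreed:**
  - **Flask behind the shut door:** A colour test in the top view found the cork at (287.9, 197.0), against a predicted (287.8, 197.7). The same test found nothing in the scene view. The last before/after picture difference showed no flask in either view. That may be low contrast through the clear roof, so the flask's final state rests on the one top-view detection.
  - **Ring and door fits:** The ring fits with the door open disagreed by up to about 15 mm between cameras. I placed the flask from the door model instead. The first scene-view door fits after closing were wrong (0.16 to 0.25 rad), perhaps because the arm was in the way.

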